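Find and mark the carrying point of a loaded block tray

TASK

Load every set-up block that is out on the plywood board into the long aluminium tray. Lay the loaded tray across the steel edge of the balancing stand, slide it along until it balances level by itself, and with it balancing there squeeze the trigger of the clamped marking gun fully home for a moment and let go, so that the balance point is marked on the tray's side for its carrying handle. Then set the loaded tray back on the steel plate, leaving the oil bottle, spanner and screwdriver where they lie.

Things in the scene. Friction and masses are not known exactly. Their poses are not given: they have to be found in the camera images.
- tray: Open aluminium tray 64 wide (its y) x 20 mm high, x from -155.5 to 161.5 mm: a steel strip 6 mm thick outside its +x end makes that end heavier. About 0.25 kg, walls and floor 3 mm. Four bays, each 74 x 58 mm inside, centred at x = -115.5, -38.5, 38.5, 115.5 mm; one block fits a bay lengthwise and stands 17 mm above the rim. Origin on its underside, z up. Take it across its width from above.
- vee: Bare milled aluminium block, 64 long (its x) x 26 wide (its y) x 34 mm high (its z), about 0.12 kg (0.06 to 0.2); origin at its centre. Starts upright on the board; may be absent. V-block: V groove 18 mm deep along its top, flat long sides.
- step: Bare milled aluminium block, 64 long (its x) x 26 wide (its y) x 34 mm high (its z), about 0.12 kg (0.06 to 0.2); origin at its centre. Starts upright on the board; may be absent. Step block: the middle 30 mm is full height, both ends 18 mm high.
- bridge: Bare milled aluminium block, 64 long (its x) x 26 wide (its y) x 34 mm high (its z), about 0.12 kg (0.06 to 0.2); origin at its centre. Starts upright on the board; may be absent. Bridge block: flat top, arch 32 wide, 14 mm high cut under its middle.
- oval: Bare milled aluminium block, 64 long (its x) x 26 wide (its y) x 34 mm high (its z), about 0.12 kg (0.06 to 0.2); origin at its centre. Starts upright on the board; may be absent. Oval block: flat top, rounded ends, sides flat over the middle 38 mm.
- plate: Heavy fixed steel plate, 360 (its x) x 180 (its y) x 25 mm thick, origin at the centre of its underside. The tray starts on it and goes back on it. It lies left or right of the stand.
- board: Fixed plywood board, 250 (its x) x 200 (its y) x 12 mm, origin at the centre of its underside. The blocks start on it; it lies on the other side of the stand from the plate.
- stand: Fixed balancing stand; origin on the bench under its edge. The tray goes across the edge, its length along the stand's y. Low rests 12 mm wide at y = +-75 mm, tops 7.5 mm below the edge: a tray out of balance tips 0.1 rad onto the rest on its heavy side. It comes level when its centre of mass is over the edge and nothing touches it (a finger at its end holds that end by friction: back off to see).
- edge (a point): Middle of the top of the steel edge, 50 mm above the bench, axes as the stand's. The edge runs 40 mm either way along x; its top is an 8 mm wide flat (along y): a tray stays level only while its centre of mass is over that flat. Centre the tray's width on this point within about 10 mm.
- nozzle (a point): Tip of the marking gun, 46 mm from the edge's middle along the stand's x, 60 mm above the bench, pointing at the tray's side. Its nozzle is 12 mm thick for 45 mm, then a 36 mm thick barrel runs on to x = 210 mm. No part of the gun or stand is higher than 83 mm above the bench. Keep a finger beside the tray at least 20 mm away from it along y.
- grip (a point): Middle of the gun's fixed grip, 60 mm above the bench: a bar 28 thick (the stand's x) x 26 mm high that runs 53 mm either way along the stand's y, from the barrel (+y end) outwards. The trigger lies in front of it (-x side).
- trigger_pad (a point): Front face of the trigger where it is pressed: released, 41 mm in front (-x) of the grip's middle, 60 mm above the bench. The blade is 8 mm thick, 20 mm high. Trigger and grip are 55 mm across here and are squeezed between the fingers from above, closing along the stand's x. The point moves with the trigger.
- trigger (a joint): Trigger angle, rad: 0 released, 0.28 home, when the pad has moved about 12.5 mm towards the grip. Sprung: about 4 N at the pad to start, 8 N to hold home; let go, it returns by itself.
- oil: Bystander: white plastic oil bottle, 52 mm across, 140 mm high, standing beyond the stand; origin at the centre of its underside.
- spanner: Bystander: steel spanner 150 mm long, lying beside the gun; origin under its middle.
- driver: Bystander: screwdriver 190 mm long, lying beyond the stand; origin under its middle.
There are look-alikes about, which are no part of the job. What is shaped like the vee but blue is not meant. Leave any orange look-alike of the step alone.

How it is judged:
By the outcome, as a careful person would: the job done as asked, in the order asked, and still so for the second after the job is handed in, with the robot touching nothing.
Of vee, step, bridge, oval only 3 to 4 are there at a start; the rules pass over those that are not, and their reading is None.
At some moment in a run one of vee, step, bridge, oval may be knocked a few centimetres aside while the robot is not near it.
It also fails if it takes over 210 s, if anything falls off the work surface, if the arm or the gripper's body presses on something with over 40 N, if the wrist force passes 120 N, or if a joint passes its speed limit or range.

ROBOT

A 6-joint arm with a two-finger parallel gripper is mounted at the origin on the work surface. World frame = base frame: x ahead of the robot, y to its left, z up, the work surface at z = 0. Lengths are in mm, angles in rad, forces in N, time in s.
With the tool pointing down it reaches from about 350 to 775 mm from the base axis. Payload 7.3 kg.
Tool frame: the origin (TCP) lies midway between the tips of the shut fingers; the grasp point (between the pads) lies 19 mm behind it; z points along the fingers, y is the direction in which the jaws open and shut (so a half turn about z gives the same grasp; the last joint's range is limited). The gripper opens to 92 mm and grips with 3 to 60 N. Pads are 19 mm wide; open, the fingers measure 130 mm over their backs; the gripper's body (75 mm by 190 mm) begins 47 mm behind the grasp point.
Start: joints at [0.989, 0.342, 1.524, -0, 1.275, -0.146], TCP at [221.61, 475.956, 226.741] pointing down, gripper open.
Joint ranges: [-2.53, 2.53], [-0.77, 2.02], [0.04, 2.7], [-1, 4.14], [0.28, 2.66], [-3.11, 3.11]. Speed limits (rad/s): [2.57, 2.57, 3.14, 3.14, 3.14, 3.14].

INTERFACE

Orientations are given as [roll, pitch, yaw] about the fixed x, y, z axes, in that order (R = Rz(yaw) Ry(pitch) Rx(roll)).
In Python, from plant import sensors, imaging, ticket gives the robot as it stands. The module is installed in compiled form; this text tells all that it offers.
- The arm moves only by the tool arm_command, never from a script. Its argument "increments" is one flat list of numbers, 5 for each row, row after row: the closure, from 0 (fully open) to 1 (shut), then the shift along the tool's x, y, z in mm, then the turn about the tool's z in degrees. In form: [hand, dx, dy, dz, spin, hand, dx, dy, dz, spin, ...]. A call has 1 to 20 rows; each row is the pose to reach, as a shift and turn from the pose commanded when the call began, along the tool's axes at that moment; what a row does not reach only later rows make up. A row lasts 1/8 s, in which the tool goes at most 62.5 mm and 10.7 degrees, less where a joint would pass 70% of its speed; a pose out of reach is approached as far as the arm can. A call with a gripper value outside its range is refused whole. The fingers move at their own pace and stop on an object; the grip force is fixed at half the most. Time passes only in rows, so rows that repeat a pose let the fingers close. It gives the time, the measured TCP pose, the force and the opening at its end, in the units of the state.
- sensors.get_obs(): the state, without advancing time (a new reading comes with each control period).
- imaging.capture(name): name is "scene" or "side" or "wrist"; returns the picture (384x512x3 uint8, blue, green, red); there is no depth.
- imaging.calibration(name): a dict with "fx", "fy", "cx", "cy" (pixels), "world_to_cam" (4x4, takes a point from world to camera coordinates); the wrist camera has in their place "hand_eye" (4x4, takes a point from camera to tool coordinates, whose origin is the TCP and whose axes are the flange's). Camera axes: x right, y down, z forward; pixel columns grow to the right and rows downward; lengths in mm; the calibration is good to about 2 mm. A picture is of the moment at which its call begins: read the wrist's pose just before it. calibration takes no time and is no camera call.
- ticket.close_job(): hands the job in, once; it reports no verdict.
The state is a dict: "time": time; "joint_positions": joint angles; "dq": joint speeds; "tau": joint torques, N m; "tool_pos": TCP position; "tcp_rot": TCP orientation; "contact_force": force on the tool from outside, world axes, zero at the start; "moment": the same for the moment, N m; "grip_width": finger opening in mm.
Only numpy, scipy, OpenCV 4.12 (cv2) and the standard library are available. Lean on these libraries where they do the work, as an engineer would, in place of code of your own. Each camera call takes 0.05 s, during which the arm holds its last target. There are 200 camera calls.

## Working session

There is one attempt and no reset: what is moved stays moved. The work goes in short steps, Python scripts to look and compute and a tool call to move; the robot and the scene stay as the last step left them, time stands still between calls to the robot, and variables do not carry over. Pictures are saved under pics/ and viewed, about 12 in all and at most 16, crops included, and the job is handed in when it is done.

Besides the shell and the picture viewer there is one more tool, called after "Request:" as name(argument=value, ...), one argument or row to a line, values as JSON. arm_command: Moves the arm, as the interface text tells. Its arguments: {"type":"object","properties":{"increments":{"type":"array","items":{"type":"number"}}},"required":["increments"]}

```bash
mkdir -p pics
cat > h.py <<'E'
import numpy as np, cv2
from plant import sensors, imaging, ticket
from scipy.spatial.transform import Rotation as R
def cam(name):
    c=imaging.calibration(name)
    if name=="wrist":
        o=sensors.get_obs(); T=np.eye(4); T[:3,:3]=R.from_euler('xyz',o['tcp_rot']).as_matrix(); T[:3,3]=o['tool_pos']
        W=np.linalg.inv(T@np.array(c['hand_eye']))
    else: W=np.array(c['world_to_cam'])
    K=np.array([[c['fx'],0,c['cx']],[0,c['fy'],c['cy']],[0,0,1]])
    return K,W
def proj(KW,P):
    K,W=KW; P=np.atleast_2d(P).astype(float); q=(W[:3,:3]@P.T+W[:3,3:]); q=K@q; return (q[:2]/q[2]).T
def back(KW,px,z):
    K,W=KW; px=np.atleast_2d(px).astype(float); z=np.broadcast_to(z,len(px))
    d=W[:3,:3].T@np.linalg.inv(K)@np.c_[px,np.ones(len(px))].T; c=-W[:3,:3].T@W[:3,3]
    return np.array([c+d[:,i]*(z[i]-c[2])/d[2,i] for i in range(len(px))])
def shot(name,f,crop=None,s=1):
    kw=cam(name); im=imaging.capture(name); cv2.imwrite('pics/raw_'+f+'.png',im); np.savez('pics/'+f+'.npz',K=kw[0],W=kw[1])
    if crop: im=im[crop[1]:crop[3],crop[0]:crop[2]]
    cv2.imwrite('pics/'+f+'.png',cv2.resize(im,None,fx=s,fy=s,interpolation=cv2.INTER_CUBIC)); return kw,im
def load(f):
    d=np.load('pics/'+f+'.npz'); return d['K'],d['W']
def st():
    o=sensors.get_obs(); print({k:np.round(o[k],3).tolist() for k in('time','tool_pos','tcp_rot','contact_force','grip_width')})
def inc(p,yaw=None):
    "tool-axes shift to world TCP p, and spin so that the tool y axis lies along yaw (mod 180)"
    o=sensors.get_obs(); M=R.from_euler('xyz',o['tcp_rot']).as_matrix(); d=M.T@(np.array(p)-o['tool_pos'])
    s=None
    if yaw is not None:
        y=np.arctan2(M[1,1],M[0,1]); a=np.degrees(yaw-y); s=-((a+90)%180-90)
    return np.round(d,1),s
E
python3 - <<'E'
from h import *
st(); print(sensors.get_obs()['joint_positions'])
for n in('scene','side','wrist'):
    kw,_=shot(n,n+'0',s=1.5); K,W=kw; print(n,K[0,0],'cam at',np.round(-W[:3,:3].T@W[:3,3]),'fwd',np.round(W[2,:3],2))
print(imaging.calibration('wrist')['hand_eye'])
E
```

```text
{'time': 0.0, 'tool_pos': [221.37, 475.605, 226.047], 'tcp_rot': [-3.14, -0.0, 2.706], 'contact_force': [0.364, -0.124, -0.367], 'grip_width': 91.615}
[ 9.88997730e-01  3.42718628e-01  1.52501627e+00  2.83562498e-05
  1.27537894e+00 -1.45977440e-01]
scene 420.4081339462217 cam at [1359. -223.  930.] fwd [-0.67  0.16 -0.72]
side 433.48332866980905 cam at [  -5. -686.  837.] fwd [ 0.46  0.6  -0.65]
wrist 330.95609417455046 cam at [157. 505. 384.] fwd [ 0.23 -0.11 -0.97]
[[-1.06223596e-03 -9.65419573e-01 -2.60698906e-01  7.07462785e+01]
 [ 9.99998708e-01 -7.10966550e-04 -1.44171516e-03 -4.51341010e-01]
 [ 1.20651183e-03 -2.60700100e-01  9.65419081e-01 -1.58018032e+02]
 [ 0.00000000e+00  0.00000000e+00  0.00000000e+00  1.00000000e+00]]
```

View pics/scene0.png

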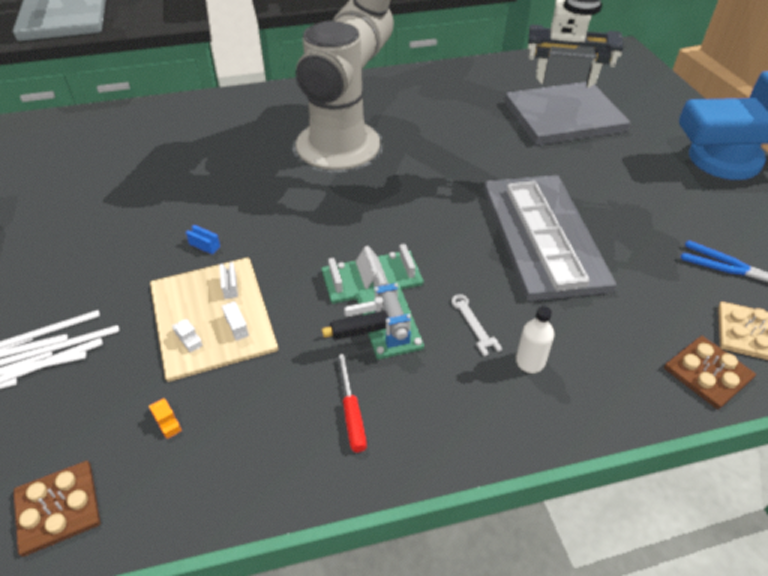

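View pics/side0.png

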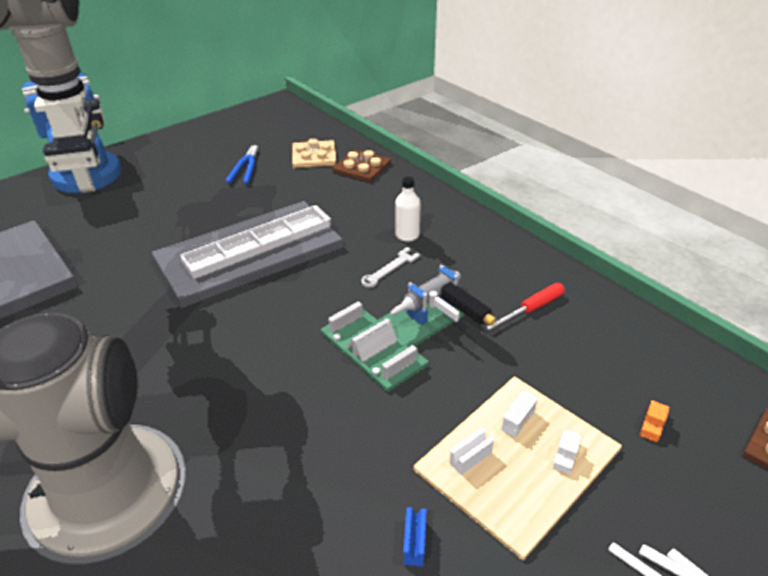

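Scene picture (1.5x): the bare blocks on the board are the vee (228,280), the step (187,335) and a flat-topped block (235,320). The blue vee (203,240) and orange step (165,418) are look-alikes lying off the board. The stand is at (370,268), the gun grip at (358,328) and the tray at (547,232) on the plate. I'll get rough positions from this, then take close wrist views.

Run:
```python
from h import *
S=load('scene0');D=load('side0')
def tri(a,b):
    A=[]
    for (K,W),p in((S,a),(D,b)):
        P=K@W[:3]; u,v=np.array(p)/1.5; A+= [u*P[2]-P[0], v*P[2]-P[1]]
    X=np.linalg.svd(np.array(A))[2][-1]; return np.round(X[:3]/X[3],1)
for n,a,b in [('vee',(228,272),(472,447)),('flat',(235,315),(520,407)),('step',(187,328),(569,445)),('edge',(370,262),(376,338)),('restL',(335,275),(401,362)),('restR',(407,262),(347,318)),('gripmid',(357,325),(466,300)),('tray-near-end',(525,188),(188,262)),('tray far',(570,275),(325,218)),('oil top',(544,313),(408,184)),('blue',(203,238),(415,537)),('platecorner',(488,182),(154,255)),('pc2',(529,296),(184,299)),('pc3',(558,177),(307,203))]:
    print(n,tri(a,b))
for p in [(480,-170,330),(520,160,330)]: print(inc(p,0))
```

```text
vee [ 446.5 -310.    46.2]
flat [ 558.2 -304.4   43.9]
step [ 563.9 -394.1   38.3]
edge [483.1 -34.2  39.2]
restL [ 486.8 -103.3   27.9]
restR [483.1  46.8  24.5]
gripmid [651.6 -91.1  65.1]
tray-near-end [326.2 371.3  36.1]
tray far [624.7 328.5  45.9]
oil top [759.2 202.1 130.4]
blue [ 300.6 -354.8   18.5]
platecorner [274.1 329.9  67.9]
pc2 [ 365.5  482.7 -234.2]
pc3 [541.9 289.1 183.2]
(array([-506.9, -476.3, -103.3]), np.float64(65.03324775648623))
(array([-403.9, -160.3, -103.7]), np.float64(65.03324775648623))
```

Request:
arm_command(
  increments=[0,-50,-9,-104,10,0,-100,-18,-104,20,0,-150,-27,-104,30,0,-200,-36,-104,40,0,-250,-45,-104,50,0,-300,-54,-104,60,0,-335,-60,-104,65,0,-335,-60,-104,65,0,-335,-60,-104,65,0,-335,-60,-104,65],
)

```text
time: 1.4
tool_pos: [499.1, 281.0, 330.9]
tcp_rot: [-3.142, -0.0, 1.573]
contact_force: [0.0, 0.8, -0.5]
grip_width: 91.9
```

Run:
```python
from h import *
st(); shot('wrist','wA',s=1.5); print(inc((540,-200,330),0))
```

```text
{'time': 1.4, 'tool_pos': [499.06, 280.966, 330.942], 'tcp_rot': [-3.142, -0.0, 1.573], 'contact_force': [0.005, 0.8, -0.52], 'grip_width': 91.9}
(array([-481.1,   39.7,    0.8]), np.float64(0.1445954125589708))
```

View pics/wA.png

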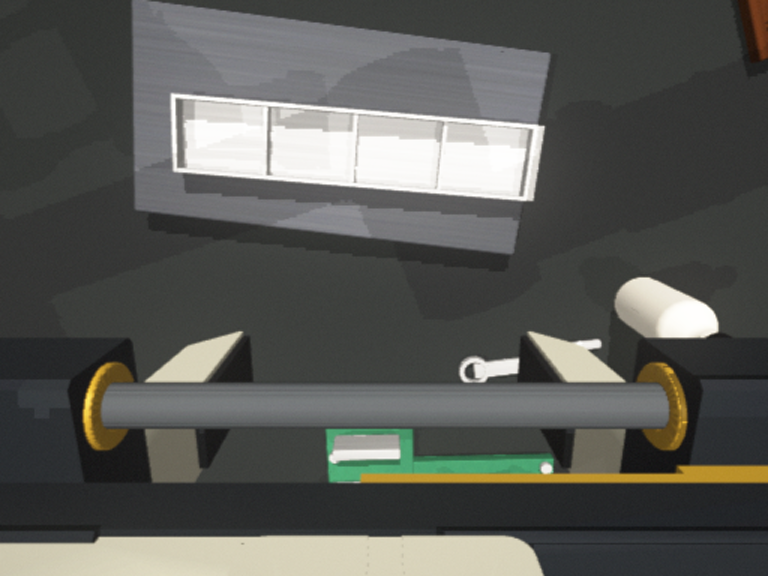

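Wrist view A (1.5x): the tray rim corners are at (172,94), (543,126), (534,200) and (174,172), with the thick strip at the right (+x world) end. The gripper hides the lower half, so next I look at the stand.

Request:
arm_command(
  increments=[0,-60,9,0,0,0,-120,18,0,0,0,-180,27,0,0,0,-240,36,0,0,0,-300,45,0,0,0,-360,54,0,0,0,-400,60,0,0,0,-400,60,0,0,0,-400,60,0,0,0,-400,60,0,0],
)

```text
time: 2.7
tool_pos: [560.2, -118.2, 331.1]
tcp_rot: [3.141, -0.0, 1.573]
contact_force: [-0.8, 0.2, -0.2]
grip_width: 91.9
```

Run:
```python
from h import *
st(); shot('wrist','wB',crop=(0,0,512,240),s=1.5)
c=back(load('wA'),np.array([(172,94),(543,126),(534,200),(174,172)])/1.5,45)
print(np.round(c,1),'len',np.linalg.norm(c[1]-c[0]),np.linalg.norm(c[2]-c[3]),'w',np.linalg.norm(c[3]-c[0]),np.linalg.norm(c[2]-c[1]))
print(np.degrees(np.arctan2(*(c[1]-c[0])[[1,0]])),np.degrees(np.arctan2(*(c[2]-c[3])[[1,0]])),c.mean(0))
```

```text
{'time': 2.7, 'tool_pos': [560.15, -118.245, 331.074], 'tcp_rot': [3.141, -0.0, 1.573], 'contact_force': [-0.772, 0.231, -0.214], 'grip_width': 91.852}
[[319.3 395.7  45. ]
 [632.9 370.6  45. ]
 [630.2 308.1  45. ]
 [313.9 331.8  45. ]] len 314.638535097252 317.18457521561294 w 64.17154465362195 62.5615424769397
-4.589438786322607 -4.290646467166438 [474.07582497 351.53084924  45.        ]
```

Request:
arm_command(
  increments=[0,-60,-9,0,0,0,-120,-18,0,0,0,-180,-27,0,0,0,-240,-36,0,0,0,-300,-45,0,0,0,-310,-60,0,0,0,-310,-60,0,0,0,-310,-60,0,0,0,-310,-60,0,0],
)

```text
time: 3.88
tool_pos: [501.3, -428.2, 331.5]
tcp_rot: [3.141, 0.0, 1.574]
contact_force: [-0.0, 0.7, -0.6]
grip_width: 91.6
```

Run:
```python
from h import *
st(); shot('wrist','wC',crop=(0,0,512,240),s=1.5)
```

```text
{'time': 3.875, 'tool_pos': [501.334, -428.169, 331.496], 'tcp_rot': [3.141, 0.0, 1.574], 'contact_force': [-0.011, 0.703, -0.65], 'grip_width': 91.635}
```

View pics/wB.png

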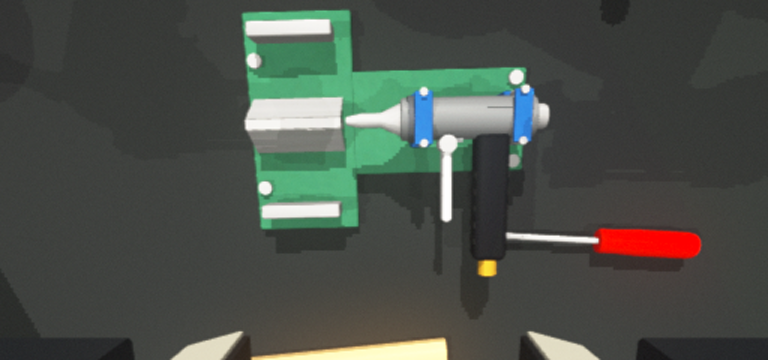

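View pics/wC.png

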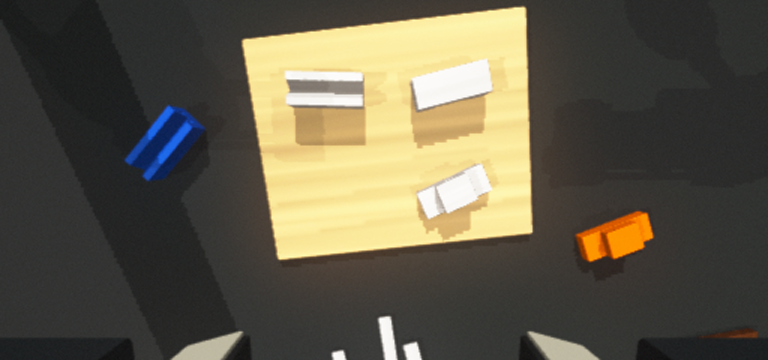

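Wrist view B shows the stand. Wrist view C shows the bare vee (325,90), a flat-topped block with square ends (452,84), which is the bridge, and the step (455,192). The blue vee (165,143) and orange step (615,237) are off the board and are look-alikes. I'll enlarge the blocks to confirm.

Run:
```python
from h import *
im=cv2.imread('pics/raw_wC.png'); cv2.imwrite('pics/wC2.png',cv2.resize(im[30:165,180:340],None,fx=4.4,fy=4.4,interpolation=cv2.INTER_CUBIC))
B=load('wB'); f=lambda n,p,z: print(n,np.round(back(B,np.array(p)/1.5,z),1).tolist())
f('edge ends top-line',[(249,126),(342,123)],50)
f('rests z42.5',[(247,29),(329,28),(262,211),(339,209)],42.5)
f('nozzle',[(346,121)],60)
f('trigger far end/near',[(446,219),(446,150)],70)
f('grip top',[(476,137),(508,137),(473,258),(503,258)],73)
```

```text
edge ends top-line [[444.6, -29.3, 50.0], [523.2, -26.7, 50.0]]
rests z42.5 [[446.3, 46.7, 42.5], [513.4, 47.6, 42.5], [449.3, -101.6, 42.5], [518.3, -99.7, 42.5]]
nozzle [[527.3, -25.7, 60.0]]
trigger far end/near [[611.0, -104.8, 70.0], [609.1, -48.5, 70.0]]
grip top [[632.5, -38.4, 73.0], [658.2, -38.4, 73.0], [634.9, -137.8, 73.0], [660.6, -137.7, 73.0]]
```

View pics/wC2.png

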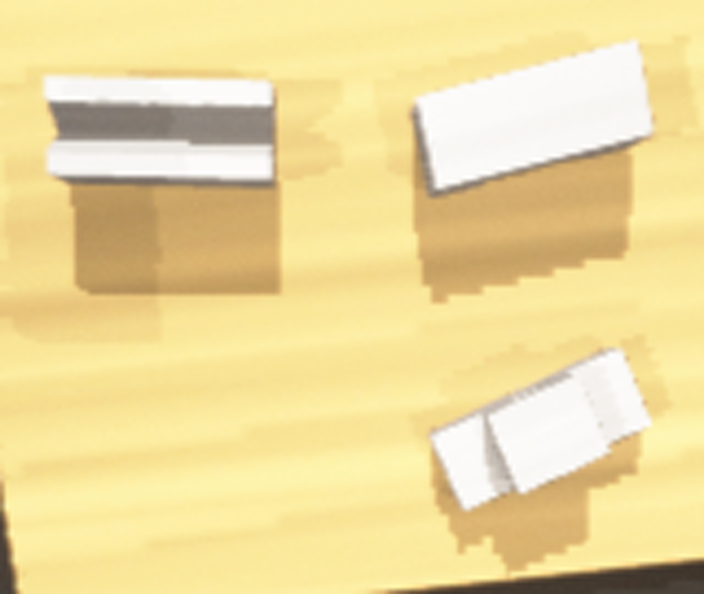

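The crop shows three bare blocks: the vee with its groove at upper left, a flat-topped square-ended block (the bridge) at upper right, and the step at lower right. There is no oval.

Run:
```python
from h import *
C=load('wC'); 
def f(n,p,z):
    p=(np.array(p)+.5)/4.4-.5+[180,30]; c=back(C,p,z); l=(c[1]-c[0]+c[2]-c[3])/2
    print(n,np.round(c.mean(0),1),'yaw',np.degrees(np.arctan2(l[1],l[0])),'L',np.linalg.norm(l),'W',np.linalg.norm((c[3]-c[0]+c[2]-c[1])/2))
f('vee',[(43,77),(272,80),(272,177),(47,172)],46)
f('bridge',[(415,103),(637,40),(653,133),(434,190)],46)
f('step mid',[(487,412),(570,374),(608,452),(520,494)],46)
f('step all',[(430,433),(616,347),(651,425),(466,510)],30)
st()
```

```text
vee [ 449.2 -308.6   46. ] yaw -0.8423964024549574 L 64.64677480752276 W 25.589922444125403
bridge [ 556.1 -305.7   46. ] yaw 14.48155612333673 L 64.16166294386095 W 24.605743232564137
step mid [ 563.  -394.5   46. ] yaw 25.27976756052392 L 27.894273689811442 W 26.37909314151608
step all [ 563.4 -394.6   30. ] yaw 24.90563346704525 L 62.50500551751773 W 26.58261022820579
{'time': 3.925, 'tool_pos': [501.229, -428.4, 331.335], 'tcp_rot': [3.141, 0.0, 1.573], 'contact_force': [0.418, -0.029, 0.877], 'grip_width': 92.026}
```

Request:
arm_command(
  increments=[0.45,14,-6,30,10,0.45,28,-12,60,20,0.45,42,-18,90,30,0.45,56,-24,120,40,0.45,70,-30,150,50,0.45,84,-36,170,60,0.45,98,-42,190,70,0.45,112,-48,200,80,0.45,119.7,-52.1,210,90,0.45,119.7,-52.1,220,90.9,0.45,119.7,-52.1,230,90.9,0.45,119.7,-52.1,260,90.9,0.45,119.7,-52.1,285,90.9,0.45,119.7,-52.1,300,90.9,0.45,119.7,-52.1,300,90.9],
)

```text
time: 5.8
tool_pos: [447.9, -310.0, 29.7]
tcp_rot: [-3.14, 0.001, -0.014]
contact_force: [0.8, -0.4, -1.3]
grip_width: 50.4
```

Run:
```python
from h import *
st(); kw,_=shot('side','s1'); q=proj(kw,(449,-309,46))[0].astype(int); im=cv2.imread('pics/raw_s1.png')
c=im[q[1]-55:q[1]+45,q[0]-70:q[0]+70]; cv2.imwrite('pics/s1.png',cv2.resize(c,None,fx=5,fy=5,interpolation=cv2.INTER_CUBIC)); print(inc((449.2,-308.6,30.5),np.radians(89.16)))
```

```text
{'time': 5.8, 'tool_pos': [447.883, -309.952, 29.74], 'tcp_rot': [-3.14, 0.001, -0.014], 'contact_force': [0.801, -0.415, -1.309], 'grip_width': 50.42}
(array([ 0.8, -1.8,  0.2]), np.float64(0.011726169113330798))
```

View pics/s1.png

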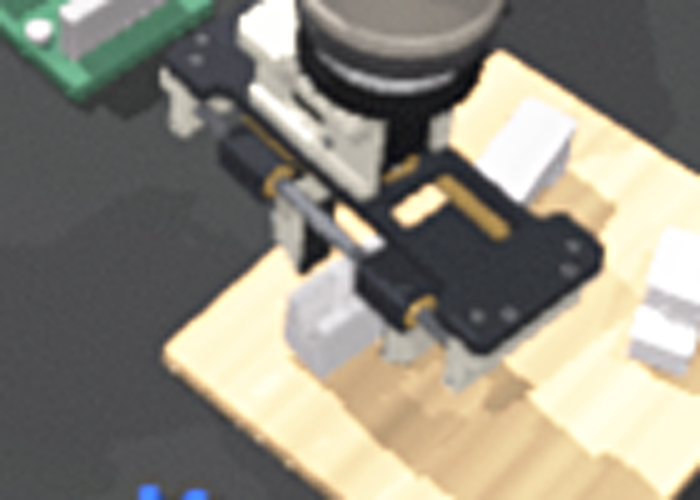

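The fingers straddle the vee cleanly, so I close, lift and carry.

Request:
arm_command(
  increments=[1,0,0,0,0,1,0,0,0,0,1,0,0,0,0,1,0,0,-50,0,1,0,0,-110,0,1,-2,-55,-130,0,1,-4,-110,-130,0,1,-6,-165,-130,0,1,-8,-220,-130,0,1,-10,-275,-130,1,1,-12,-330,-130,2,1,-14,-385,-130,3,1,-16,-440,-130,3.6,1,-18,-495,-130,3.6,1,-20,-550,-130,3.6,1,-22,-605,-130,3.6,1,-24.5,-650,-130,3.6,1,-24.5,-664.5,-130,3.6,1,-24.5,-664.5,-130,3.6,1,-24.5,-664.5,-130,3.6],
)

```text
time: 8.35
tool_pos: [433.9, 353.3, 160.7]
tcp_rot: [3.141, 0.0, -0.079]
contact_force: [-0.1, 0.2, -1.7]
grip_width: 25.8
```

Run:
```python
from h import *
st(); print(inc((432.7,354.7,47.5),np.radians(85.55)))
```

```text
{'time': 8.35, 'tool_pos': [433.865, 353.312, 160.66], 'tcp_rot': [3.141, 0.0, -0.079], 'contact_force': [-0.073, 0.212, -1.652], 'grip_width': 25.799}
(array([ -1.2,  -1.4, 113.2]), np.float64(-0.07676290649413886))
```

Request:
arm_command(
  increments=[1,-1,-1.4,50,0,1,-1,-1.4,90,0,1,-1,-1.4,107,0,1,-1,-1.4,113,0,1,-1,-1.4,113,0,0.45,-1,-1.4,113,0,0.45,-1,-1.4,113,0,0.45,-1,-1.4,100,0,0.45,-1,-1.4,50,0,0.45,-1,-1.4,0,0,0.45,10,60,0,0,0.45,20,120,0,0,0.45,30,180,0,0,0.45,40,240,0,0,0.45,50,300,0,0],
)

```text
time: 10.22
tool_pos: [460.5, 49.8, 162.0]
tcp_rot: [-3.141, -0.002, -0.078]
contact_force: [1.1, 0.1, 0.9]
grip_width: 50.5
```

Run:
```python
from h import *
st(); shot('scene','c1')
a=cv2.imread('pics/raw_scene0.png').astype(int);b=cv2.imread('pics/raw_c1.png').astype(int)
S=load('scene0')
for n,p in[('vee',(449,-309,40)),('bridge',(556,-306,40)),('step',(563,-394,40)),('bay2',(433,355,50))]:
    q=proj(S,p)[0].astype(int); w=np.s_[q[1]-14:q[1]+15,q[0]-16:q[0]+17]; print(n,q,abs(a[w]-b[w]).mean().round(1))
    for im in(a,b):
        m=(im[w].min(2)>150)&(im[w].max(2)-im[w].min(2)<35); y,x=np.nonzero(m); print('  white',m.sum(),x.mean().round(1)+q[0]-16,y.mean().round(1)+q[1]-14)
print(inc((556.1,-305.7,100),np.radians(104.48)))
```

```text
{'time': 10.225, 'tool_pos': [460.525, 49.825, 161.986], 'tcp_rot': [-3.141, -0.002, -0.078], 'contact_force': [1.133, 0.136, 0.943], 'grip_width': 50.459}
vee [151 184] 16.1
  white 230 151.9 187.0
  white 0 nan nan
bridge [155 210] 11.0
  white 282 156.2 211.4
  white 258 156.5 212.8
step [123 218] 14.5
  white 242 124.6 222.7
  white 242 124.6 222.7
bay2 [359 142] 19.7
  white 621 358.0 142.3
  white 667 358.3 142.2
(array([122.7, 340. ,  63.4]), np.float64(-19.155439313538636))<stdin>:8: RuntimeWarning: Mean of empty slice.
  ret = ret.dtype.type(ret / rcount)
```

Request:
arm_command(
  increments=[0.45,20,57,0,-5,0.45,40,114,0,-10,0.45,60,171,0,-15,0.45,80,228,0,-19.2,0.45,100,285,0,-19.2,0.45,122.7,340,0,-19.2,0.45,122.7,340,20,-19.2,0.45,122.7,340,60,-19.2,0.45,122.7,340,100,-19.2,0.45,122.7,340,122,-19.2,0.45,122.7,340,130.5,-19.2,0.45,122.7,340,130.5,-19.2,1,122.7,340,130.5,-19.2,1,122.7,340,130.5,-19.2,1,122.7,340,130.5,-19.2,1,122.7,340,110,-19.2,1,122.7,340,60,-19.2,1,122.7,340,0,-19.2,1,122.7,340,0,-19.2],
)

```text
time: 12.65
tool_pos: [558.4, -298.3, 166.5]
tcp_rot: [3.134, -0.007, 0.257]
contact_force: [-0.5, -0.8, -1.9]
grip_width: 25.5
```

Run:
```python
from h import *
st(); print(inc((509.5,348.7,47.5),np.radians(85.55)))
```

```text
{'time': 12.65, 'tool_pos': [558.395, -298.348, 166.487], 'tcp_rot': [3.134, -0.007, 0.257], 'contact_force': [-0.475, -0.8, -1.909], 'grip_width': 25.484}
(array([ 116.5, -639.1,  114.7]), np.float64(19.183571407220995))
```

Request:
arm_command(
  increments=[1,10,-54,0,2,1,20,-108,0,4,1,30,-162,0,6,1,40,-216,0,8,1,50,-270,0,10,1,60,-324,0,12,1,70,-378,0,14,1,80,-432,0,16,1,90,-486,0,18,1,100,-540,0,19,1,110,-594,0,19,1,118.5,-645,0,19,1,118.5,-645,0,19,1,118.5,-645,0,19,1,118.5,-645,0,19],
)

```text
time: 14.52
tool_pos: [506.8, 355.6, 160.4]
tcp_rot: [3.141, 0.001, -0.076]
contact_force: [-0.1, 0.3, -1.6]
grip_width: 25.3
```

Run:
```python
from h import *
st(); print(inc((509.5,348.7,47.5),np.radians(85.55)))
```

```text
{'time': 14.525, 'tool_pos': [506.823, 355.602, 160.368], 'tcp_rot': [3.141, 0.001, -0.076], 'contact_force': [-0.105, 0.326, -1.588], 'grip_width': 25.33}
(array([  3.3,   6.6, 112.9]), np.float64(0.08834743854936278))
```

Request:
arm_command(
  increments=[1,5,6.6,50,0,1,5,6.6,90,0,1,5,6.6,107,0,1,5,6.6,113,0,1,5,6.6,113,0,0.45,5,6.6,113,0,0.45,5,6.6,113,0,0.45,5,6.6,100,0,0.45,5,6.6,50,0,0.45,5,6.6,0,0,0.45,10,60,0,0,0.45,20,120,0,0,0.45,30,180,0,0,0.45,40,240,0,0,0.45,50,300,0,0,0.45,60,350,0,0,0.45,60,350,0,0,0.45,60,350,0,0,0.45,60,350,0,0],
)

```text
time: 16.9
tool_pos: [540.4, 4.9, 161.1]
tcp_rot: [-3.141, -0.0, -0.073]
contact_force: [0.2, 0.3, -0.2]
grip_width: 50.7
```

Run:
```python
from h import *
st(); print(inc((563.2,-394.5,30.5),np.radians(115)));shot('scene','c2'); print(inc((563.2,-394.5,30.5),np.radians(115)))
a=cv2.imread('pics/raw_scene0.png').astype(int);b=cv2.imread('pics/raw_c2.png').astype(int)
S=load('scene0')
for n,p in[('step',(563,-394,40)),('bay2',(433,355,50)),('bay3',(509,349,50))]:
    q=proj(S,p)[0].astype(int); w=np.s_[q[1]-14:q[1]+15,q[0]-16:q[0]+17]; print(n,q,abs(a[w]-b[w]).mean().round(1))
    for im in(a,b):
        m=(im[w].min(2)>150)&(im[w].max(2)-im[w].min(2)<35); y,x=np.nonzero(m); print('  white',m.sum(),x.mean().round(1)+q[0]-16,y.mean().round(1)+q[1]-14)
```

```text
{'time': 16.9, 'tool_pos': [540.384, 4.874, 161.115], 'tcp_rot': [-3.141, -0.0, -0.073], 'contact_force': [0.212, 0.308, -0.24], 'grip_width': 50.74}
(array([ 51.7, 396.7, 130.5]), np.float64(-29.167146551964436))
(array([ 51.7, 396.7, 130.4]), np.float64(-29.15710132972339))
step [123 218] 24.6
  white 242 124.6 222.7
  white 243 124.69999999999999 222.8
bay2 [359 142] 25.4
  white 621 358.0 142.3
  white 675 358.2 142.3
bay3 [367 158] 27.8
  white 649 366.4 158.4
  white 685 366.4 158.2
```

Request:
arm_command(
  increments=[0.45,8,60,0,-5,0.45,16,120,0,-10,0.45,24,180,0,-15,0.45,32,240,0,-20,0.45,40,300,0,-25,0.45,48,350,0,-29.2,0.45,51.7,396.7,0,-29.2,0.45,51.7,396.7,20,-29.2,0.45,51.7,396.7,60,-29.2,0.45,51.7,396.7,100,-29.2,0.45,51.7,396.7,122,-29.2,0.45,51.7,396.7,130.4,-29.2,0.45,51.7,396.7,130.4,-29.2,1,51.7,396.7,130.4,-29.2,1,51.7,396.7,130.4,-29.2,1,51.7,396.7,130.4,-29.2,1,51.7,396.7,110,-29.2,1,51.7,396.7,60,-29.2,1,51.7,396.7,0,-29.2,1,51.7,396.7,0,-29.2],
)

```text
time: 19.45
tool_pos: [564.7, -397.8, 167.4]
tcp_rot: [3.131, -0.005, 0.435]
contact_force: [0.3, -0.8, -1.6]
grip_width: 25.7
```

Run:
```python
from h import *
st(); print(inc((355.9,360.7,160),np.radians(85.55)))
```

```text
{'time': 19.45, 'tool_pos': [564.69, -397.825, 167.395], 'tcp_rot': [3.131, -0.005, 0.435], 'contact_force': [0.285, -0.821, -1.565], 'grip_width': 25.679}
(array([ 1.304e+02, -7.759e+02, -3.000e-01]), np.float64(29.37761491098985))
```

Request:
arm_command(
  increments=[1,10,-59,0,2,1,20,-118,0,5,1,30,-177,0,8,1,40,-236,0,11,1,50,-295,0,14,1,60,-354,0,17,1,70,-413,0,20,1,80,-472,0,23,1,90,-531,0,26,1,100,-590,0,29.4,1,110,-649,0,29.4,1,120,-708,0,29.4,1,131,-772,0,29.4,1,131,-772,0,29.4,1,131,-772,0,29.4,1,131,-772,0,29.4,1,131,-772,0,29.4],
)

```text
time: 21.58
tool_pos: [356.4, 358.3, 160.7]
tcp_rot: [3.141, 0.0, -0.08]
contact_force: [-0.2, -0.3, -0.7]
grip_width: 25.9
```

Run:
```python
from h import *
st(); print(inc((355.9,360.7,47.5),np.radians(85.55)))
```

```text
{'time': 21.575, 'tool_pos': [356.412, 358.283, 160.741], 'tcp_rot': [3.141, 0.0, -0.08], 'contact_force': [-0.206, -0.295, -0.748], 'grip_width': 25.868}
(array([ -0.7,  -2.4, 113.2]), np.float64(-0.1369369751864724))
```

Request:
arm_command(
  increments=[1,-0.7,-2.4,50,0,1,-0.7,-2.4,90,0,1,-0.7,-2.4,107,0,1,-0.7,-2.4,113,0,1,-0.7,-2.4,113,0,0.45,-0.7,-2.4,113,0,0.45,-0.7,-2.4,113,0,0.45,-0.7,-2.4,100,0,0,0,0,50,0,0,0,0,0,0,0,20,0,-55,0,0,40,0,-110,0,0,64,0,-170,0,0,64,0,-170,0,0,64,0,-170,0,0,64,0,-170,0],
)

```text
time: 23.58
tool_pos: [418.6, 354.1, 329.4]
tcp_rot: [3.14, 0.002, -0.078]
contact_force: [1.1, 0.6, -0.1]
grip_width: 91.8
```

Run:
```python
from h import *
st(); shot('wrist','wD',crop=(100,0,412,240),s=2.4)
```

```text
{'time': 23.575, 'tool_pos': [418.614, 354.09, 329.397], 'tcp_rot': [3.14, 0.002, -0.078], 'contact_force': [1.068, 0.597, -0.077], 'grip_width': 91.808}
```

View pics/wD.png

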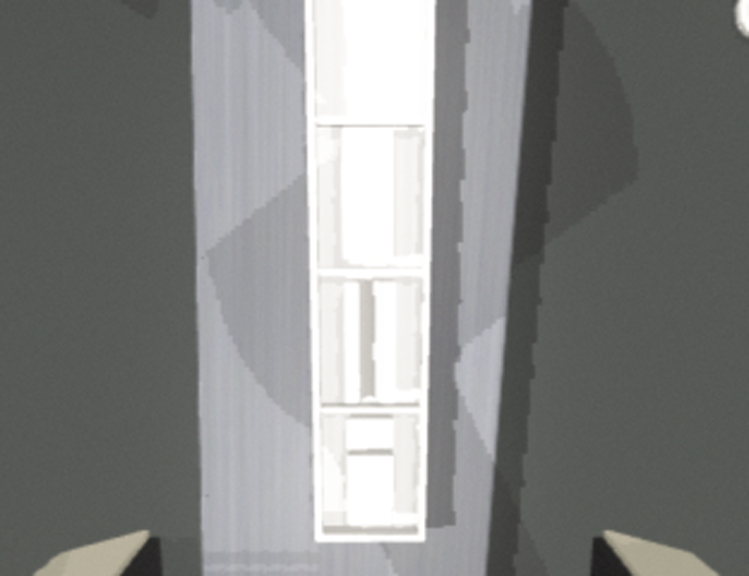

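Picture 8 (wD) shows the blocks seated: step in the near bay (370,475), vee in the next (370,340) and bridge in the third (370,195), with the fourth (strip end) bay empty. Next I grip the tray near its estimated centre of mass.

Request:
arm_command(
  increments=[0,42.5,-1.7,60,0,0,42.5,-1.7,120,0,0,42.5,-1.7,180,0,0,42.5,-1.7,230,0,0,42.5,-1.7,270,0,0,42.5,-1.7,290,0,0,42.5,-1.7,301,0,0,42.5,-1.7,301,0,0,42.5,-1.7,301,0,0,42.5,-1.7,301,0],
)

```text
time: 24.88
tool_pos: [462.7, 353.1, 30.8]
tcp_rot: [-3.14, -0.002, -0.078]
contact_force: [0.6, -0.3, 0.5]
grip_width: 91.7
```

Run:
```python
from h import *
st(); print(sensors.get_obs()['moment'])
```

```text
{'time': 24.875, 'tool_pos': [462.682, 353.098, 30.781], 'tcp_rot': [-3.14, -0.002, -0.078], 'contact_force': [0.554, -0.349, 0.521], 'grip_width': 91.697}
[ 0.03271705  0.17668302 -0.00957876]
```

Request:
arm_command(
  increments=[1,0,0,0,0,1,0,0,0,0,1,0,0,0,0,1,0,0,0,0,1,0,0,-15,0,1,0,0,-35,0,1,0,0,-40,0,1,0,0,-40,0,1,0,0,-40,0,1,0,0,-40,0],
)

```text
time: 26.12
tool_pos: [461.8, 352.5, 69.0]
tcp_rot: [3.141, 0.001, -0.078]
contact_force: [0.1, -0.6, -6.1]
grip_width: 63.5
```

Run:
```python
from h import *
st(); print(sensors.get_obs()['moment'])
kw,im=shot('side','s2'); q=proj(kw,(470,352,80))[0].astype(int); print(q)
im=cv2.imread('pics/raw_s2.png'); c=im[90:240,60:260]; cv2.imwrite('pics/s2.png',cv2.resize(c,None,fx=3.9,fy=3.9,interpolation=cv2.INTER_CUBIC)); print(sensors.get_obs()['moment'])
```

```text
{'time': 26.125, 'tool_pos': [461.753, 352.526, 69.002], 'tcp_rot': [3.141, 0.001, -0.078], 'contact_force': [0.096, -0.594, -6.141], 'grip_width': 63.502}
[ 0.00712092  0.1068382  -0.03097015]
[168 148]
[0.01752113 0.11553833 0.02147934]
```

View pics/s2.png

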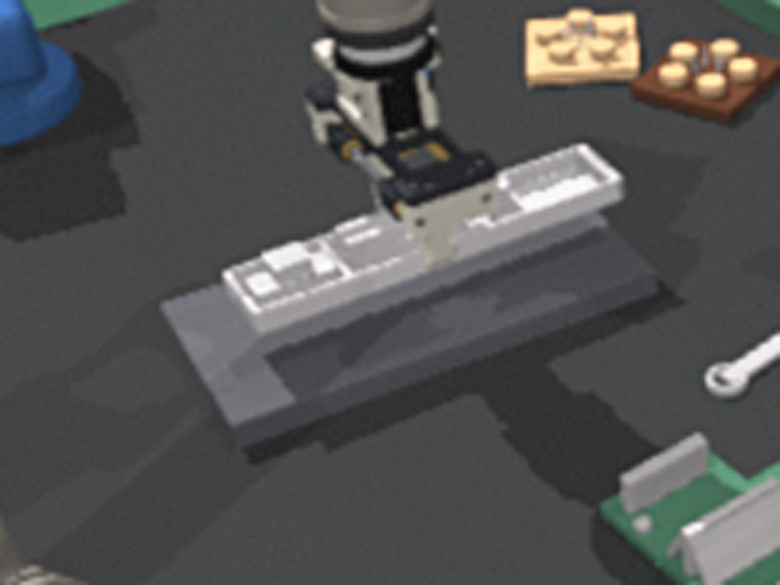

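Run:
```python
from h import *
kw=load('s2'); a=np.radians(-4.45); o=np.array([471.1,351.7]); 
for x in(-155.5,161.5):
  for y in (-32,32):
    for z in(64,84):
      p=o+[x*np.cos(a)-y*np.sin(a),x*np.sin(a)+y*np.cos(a)]; q=proj(kw,(*p,z))[0]; print(x,y,z,np.round((q-[60,90])*3.9,0))
```

```text
-155.5 -32 64 [256. 334.]
-155.5 -32 84 [250. 312.]
-155.5 32 64 [225. 292.]
-155.5 32 84 [219. 271.]
161.5 -32 64 [621. 197.]
161.5 -32 84 [619. 176.]
161.5 32 64 [582. 163.]
161.5 32 84 [580. 142.]
```

Picture 9 (s2) shows the tray lifted and level in the grip, weight about 6.1 N, with no visible rotation slip. I'll carry it to the stand, turning it so the strip end points to stand +y.

Request:
arm_command(
  increments=[1,0,0,-25,0,1,0,0,-50,0,1,3,20,-50,-6,1,6,42,-50,-12,1,9,64,-50,-18,1,12,86,-50,-24,1,15,108,-50,-31,1,18,130,-50,-38,1,21,155,-50,-45,1,24,180,-50,-52,1,27,205,-50,-59,1,30,230,-50,-66,1,33,255,-50,-73,1,36,280,-50,-80,1,40,305,-50,-86,1,44,325,-50,-92,1,46.2,337.2,-50,-96,1,46.2,337.2,-50,-96,1,46.2,337.2,-50,-96,1,46.2,337.2,-50,-96],
)

```text
time: 28.68
tool_pos: [481.8, 13.6, 119.7]
tcp_rot: [-3.142, -0.0, 1.597]
contact_force: [-0.8, -0.2, -6.3]
grip_width: 63.7
```

Run:
```python
from h import *
st(); print(inc((481.4,12.8,54.7),np.radians(1.6)), sensors.get_obs()['moment'])
shot('scene','c3',crop=(190,120,350,240),s=4.8)
```

```text
{'time': 28.675, 'tool_pos': [481.839, 13.6, 119.688], 'tcp_rot': [-3.142, -0.0, 1.597], 'contact_force': [-0.79, -0.179, -6.329], 'grip_width': 63.733}
(array([-0.8, -0.5, 65. ]), np.float64(-0.07080496371055744)) [-0.01784905  0.0098112   0.00133052]
```

View pics/c3.png

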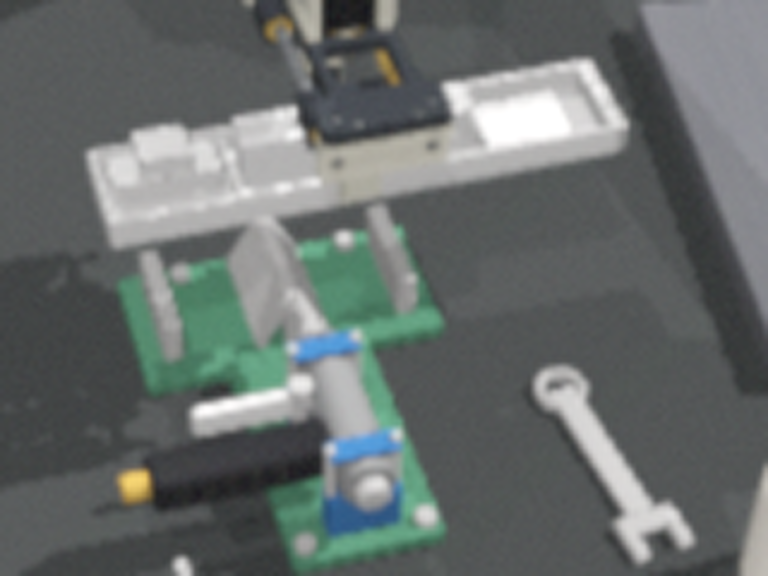

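Picture 10 (c3) shows the tray level in the grip above the stand, across the edge, with the strip end towards +y (right). I lower it, release and rise.

Request:
arm_command(
  increments=[1,-0.8,-0.5,30,0,1,-0.8,-0.5,50,0,1,-0.8,-0.5,60,0,1,-0.8,-0.5,63,0,1,-0.8,-0.5,64.5,0,1,-0.8,-0.5,64.5,0,0.2,-0.8,-0.5,64.5,0,0,-0.8,-0.5,64.5,0,0,-0.8,-0.5,64.5,0,0,-0.8,-0.5,50,0,0,-0.8,-0.5,10,0,0,-0.8,-0.5,-50,0,0,-0.8,-0.5,-50,0],
)

```text
time: 30.35
tool_pos: [484.3, 11.9, 175.0]
tcp_rot: [3.131, 0.002, 1.598]
contact_force: [1.2, -0.5, -0.2]
grip_width: 91.8
```

```bash
cat > fit.py <<'E'
from h import *
from scipy.optimize import minimize
E0=np.array([482.5,-27.2,50.]); YW=np.radians(1.6)
def corners(s,th,dx,dyaw=0):
    "tray, its x along stand +y; s = stand y of tray origin; th>0: +y end down; pivots at edge"
    P=np.array([(x,y,z) for x in(-155.5,161.5) for y in(-32,32) for z in(0,20)],float)
    a=YW+np.pi/2+dyaw
    Q=np.c_[-P[:,1]+dx, P[:,0]+s, P[:,2]]         # stand axes
    c,sn=np.cos(th),np.sin(th); sg=4*np.sign(th) if abs(th)>.03 else 0
    y=Q[:,1]-sg; Q[:,1],Q[:,2]=y*c+Q[:,2]*sn+sg, -y*sn+Q[:,2]*c
    R2=R.from_euler('z',YW+dyaw).as_matrix(); return E0+Q@R2.T
def mask(im):
    im=im.astype(int); return ((im.min(2)>105)&(im.max(2)-im.min(2)<45)).astype(np.uint8)
def fit(f,name='scene',s0=50):
    kw=load(f); im=cv2.imread('pics/raw_'+f+'.png'); m=mask(im); best=[]
    yR=proj(kw,E0+[0,100,0])[0][0]; yL=proj(kw,E0+[0,-90,0])[0][0]
    def cost(v):
        h=np.zeros((384*4,512*4),np.uint8); q=cv2.convexHull((proj(kw,corners(v[0],v[1],v[2]))*4+1.5).astype(np.float32))
        cv2.fillConvexPoly(h,np.round(q).astype(int),1); h=cv2.resize(h.astype(np.float32),(512,384),interpolation=cv2.INTER_AREA)
        W=np.zeros((384,512),bool); ys=int(q[:,0,1].min()/4)-6,int(q[:,0,1].max()/4)+6
        W[ys[0]:ys[1],int(yR):int(q[:,0,0].max()/4)+9]=1; W[ys[0]:ys[1],max(0,int(q[:,0,0].min()/4)-9):int(yL)]=1
        return (abs(h-m)*W).sum()
    for th in(-.1,-.05,0,.05,.1):
        r=minimize(cost,[s0,th,0],method='Nelder-Mead',options=dict(initial_simplex=np.array([[s0,th,0],[s0+6,th,0],[s0,th+.03,0],[s0,th,4]]),maxiter=70)); best.append((r.fun,*np.round(r.x,3)))
    return sorted(best)[:2]
E
python3 - <<'E'
from fit import *
st(); shot('scene','c4',crop=(190,120,350,240),s=4.8); print(fit('c4'))
E
```

```text
{'time': 30.35, 'tool_pos': [484.322, 11.9, 175.011], 'tcp_rot': [3.131, 0.002, 1.598], 'contact_force': [1.244, -0.509, -0.234], 'grip_width': 91.799}
[(np.float64(87.0), np.float64(46.865), np.float64(0.078), np.float64(0.399)), (np.float64(87.0), np.float64(47.374), np.float64(0.072), np.float64(2.026))]
```

View pics/c4.png

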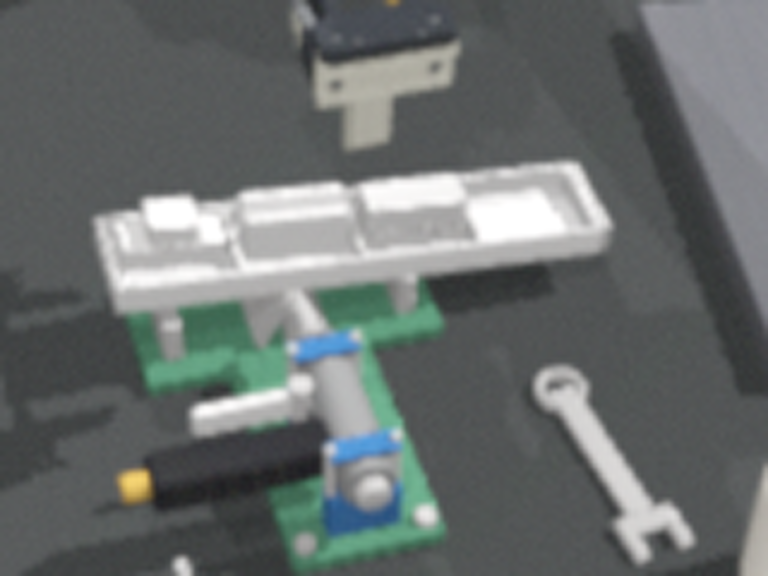

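Picture 11 (c4) shows the tray tipped onto the +y rest as expected. I re-grip at stand y=+85 and slide it about 38 mm along -y, rising with the slope.

Request:
arm_command(
  increments=[0,45,0,0,0,0,45,0,50,0,0,45,0,95,0,0,45,0,115,0,0,45,0,122.5,0,0,45,0,122.5,0,1,45,0,122.5,0,1,45,0,122.5,0,1,45,0,122.5,0,1,38,0,121.7,0,1,31,0,121,0,1,24,0,120.3,0,1,17,0,119.6,0,1,12,0,119.1,0,1,7,0,118.6,0,1,7,0,118.6,0,0.2,7,0,118.6,0,0,7,0,118.6,0,0,7,0,118.6,0],
)

```text
time: 32.78
tool_pos: [481.2, 19.1, 51.0]
tcp_rot: [-3.141, 0.0, 1.598]
contact_force: [0.4, 0.0, 0.3]
grip_width: 88.8
```

Request:
arm_command(
  increments=[0,0,0,-20,0,0,0,0,-60,0,0,0,0,-110,0,0,0,0,-110,0,0,0,0,-110,0,0,0,0,-110,0],
)

```text
time: 33.52
tool_pos: [480.4, 19.3, 159.8]
tcp_rot: [-3.139, -0.0, 1.598]
contact_force: [0.8, 1.1, -0.2]
grip_width: 92.0
```

Run:
```python
from fit import *
st(); shot('scene','c5',crop=(190,120,350,240),s=4.8); print(fit('c5',s0=10))
```

```text
{'time': 33.525, 'tool_pos': [480.41, 19.265, 159.77], 'tcp_rot': [-3.139, -0.0, 1.598], 'contact_force': [0.807, 1.102, -0.211], 'grip_width': 92.0}
[(np.float64(139.3125), np.float64(8.955), np.float64(-0.081), np.float64(-1.489)), (np.float64(140.625), np.float64(11.022), np.float64(-0.062), np.float64(-2.235))]
```

Request:
arm_command(
  increments=[0,0,0,50,0,0,0,0,95,0,0,0,0,106,0,0,0,0,106,0,1,0,0,106,0,1,0,0,106,0,1,0,0,106,0,1,3,0,105.7,0,1,6,0,105.4,0,1,10,0,105,0,1,10,0,105,0,0.2,10,0,105,0,0,10,0,105,0,0,10,0,105,0,0,10,0,85,0,0,10,0,40,0,0,10,0,0,0,0,10,0,0,0,0,10,0,0,0,0,10,0,0,0],
)

```text
time: 36.08
tool_pos: [480.2, 29.3, 159.8]
tcp_rot: [-3.139, -0.0, 1.597]
contact_force: [-0.7, -0.6, 0.0]
grip_width: 91.8
```

Run:
```python
from fit import *
st(); shot('scene','c6',crop=(190,120,350,240),s=4.8); print(fit('c6',s0=20))
```

```text
{'time': 36.075, 'tool_pos': [480.187, 29.28, 159.82], 'tcp_rot': [-3.139, -0.0, 1.597], 'contact_force': [-0.688, -0.636, 0.025], 'grip_width': 91.766}
[(np.float64(93.0), np.float64(19.354), np.float64(0.087), np.float64(-1.192)), (np.float64(93.875), np.float64(19.81), np.float64(0.094), np.float64(0.023))]
```

View pics/c6.png

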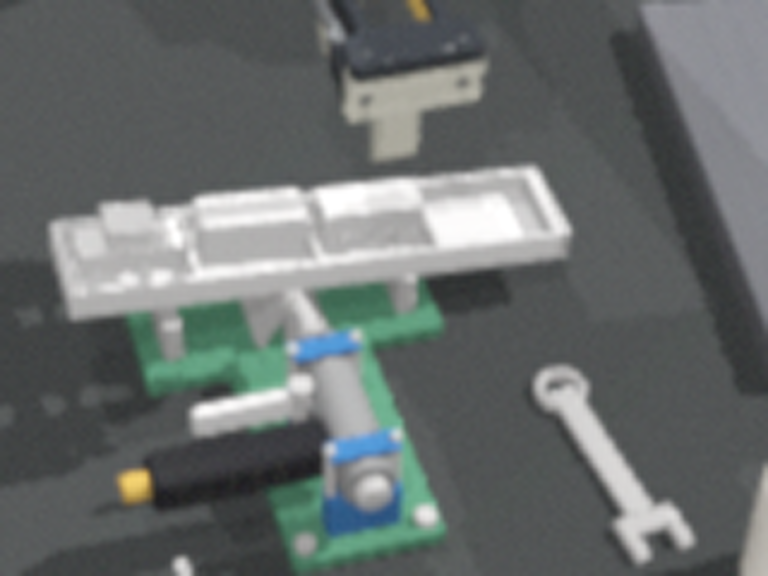

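Picture 12 (c6): the tray is tipped to +y at s≈19.5, and it tipped to -y at s≈10. Balance should lie halfway, so I slide 5 mm back.

Request:
arm_command(
  increments=[0,0,0,50,0,0,0,0,95,0,0,0,0,110,0,0,0,0,110,0,1,0,0,110,0,1,0,0,110,0,1,0,0,110,0,1,-2,0,109.8,0,1,-4,0,109.6,0,1,-5,0,109.5,0,1,-5,0,109.5,0,0.2,-5,0,109.5,0,0,-5,0,109.5,0,0,-5,0,109.5,0,0,-5,0,85,0,0,-5,0,40,0,0,-5,0,0,0,0,-5,0,0,0,0,-5,0,0,0,0,-5,0,0,0],
)

```text
time: 38.62
tool_pos: [480.3, 24.2, 159.8]
tcp_rot: [-3.139, -0.0, 1.597]
contact_force: [-0.1, -0.3, 0.4]
grip_width: 91.9
```

Run:
```python
from fit import *
st(); shot('scene','c7',crop=(190,120,350,240),s=4.8); print(fit('c7',s0=15)); print(inc((639.9,-85,120),np.radians(1.6)))
```

```text
{'time': 38.625, 'tool_pos': [480.347, 24.197, 159.816], 'tcp_rot': [-3.139, -0.0, 1.597], 'contact_force': [-0.068, -0.287, 0.43], 'grip_width': 91.873}
[(np.float64(96.25), np.float64(15.643), np.float64(0.091), np.float64(-0.164)), (np.float64(98.9375), np.float64(16.209), np.float64(0.081), np.float64(-0.586))]
(array([-113.4,  156.6,   39.5]), np.float64(-0.07493946880279623))
```

View pics/c7.png

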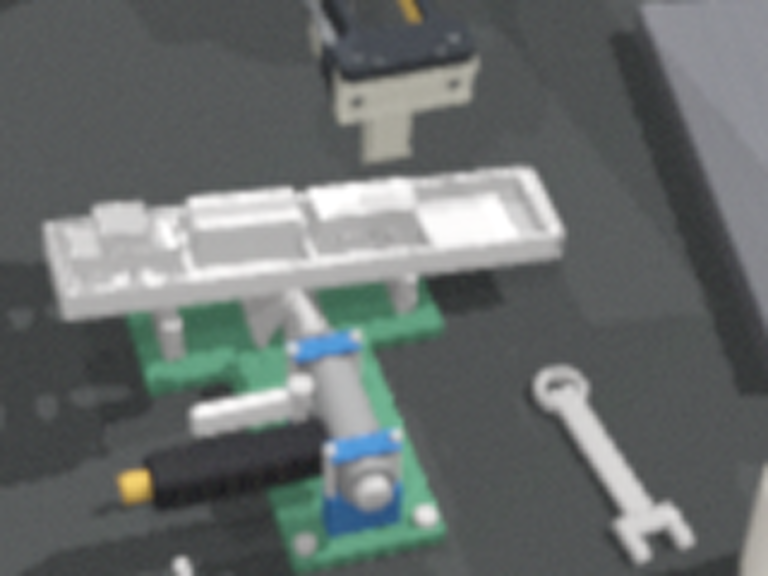

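Picture 13 (c7): still tipped to +y, at s≈15.9. The balance point is therefore near s≈13, so I move about 2.8 mm further.

Request:
arm_command(
  increments=[0,0,0,50,0,0,0,0,95,0,0,0,0,110,0,0,0,0,110,0,1,0,0,110,0,1,0,0,110,0,1,0,0,110,0,1,-1.5,0,109.8,0,1,-2.8,0,109.7,0,1,-2.8,0,109.7,0,1,-2.8,0,109.7,0,0.2,-2.8,0,109.7,0,0,-2.8,0,109.7,0,0,-2.8,0,109.7,0,0,-2.8,0,85,0,0,-2.8,0,40,0,0,-2.8,0,0,0,0,-2.8,0,0,0,0,-2.8,0,0,0,0,-2.8,0,0,0],
)

```text
time: 41.18
tool_pos: [480.4, 21.4, 159.8]
tcp_rot: [-3.139, -0.0, 1.597]
contact_force: [-0.9, 0.6, 0.0]
grip_width: 91.6
```

Run:
```python
from fit import *
st(); shot('scene','c8',crop=(190,120,350,240),s=4.8); print(fit('c8',s0=13)); print(inc((639.9,-85,120),np.radians(1.6)))
```

```text
{'time': 41.175, 'tool_pos': [480.396, 21.434, 159.817], 'tcp_rot': [-3.139, -0.0, 1.597], 'contact_force': [-0.936, 0.62, 0.038], 'grip_width': 91.619}
[(np.float64(100.0625), np.float64(13.187), np.float64(0.032), np.float64(-1.005)), (np.float64(101.3125), np.float64(13.06), np.float64(0.034), np.float64(-0.553))]
(array([-110.7,  156.6,   39.5]), np.float64(-0.07304763001663162))
```

Run:
```python
from fit import *
shot('scene','c9'); print(fit('c9',s0=13))
kw=load('c9'); im=cv2.imread('pics/raw_c9.png')[130:230,190:320]; big=cv2.resize(im,None,fx=6,fy=6,interpolation=cv2.INTER_CUBIC)
for th,col in((0,(0,255,0)),(.1,(0,0,255))):
    C=corners(13.1,th,-1); q=(proj(kw,C)-[190,130]+.5)*6
    for i,j in((0,4),(1,5),(2,6),(3,7)): cv2.line(big,tuple(q[i].astype(int)),tuple(q[j].astype(int)),col,1)
cv2.imwrite('pics/c9.png',big)
```

```text
[(np.float64(104.3125), np.float64(13.461), np.float64(0.002), np.float64(-1.164)), (np.float64(106.0625), np.float64(13.546), np.float64(0.001), np.float64(-2.13))]
```

View pics/c9.png

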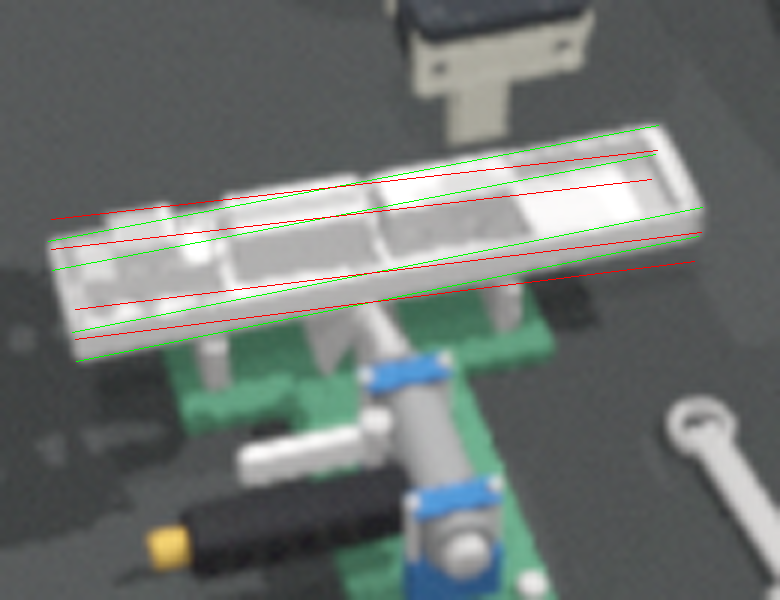

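Picture 14 (c9): the green lines (level model, θ=0.00, s=13.4) fit the tray edges and the red tipped lines don't, so the tray is level and free. Next I go to the trigger.

Request:
arm_command(
  increments=[0,-28,39,0,0,0,-56,78,0,0,0,-84,117,0,0,0,-112.7,155.8,0,0,0,-112.7,155.8,0,0,0,-112.7,155.8,0,0,0,-112.7,155.8,40,0,0,-112.7,155.8,75,0,0,-112.7,155.8,100,0,0,-112.7,155.8,112,0,0,-112.7,155.8,118.5,0,0,-112.7,155.8,118.5,0,0,-112.7,155.8,118.5,0],
)

```text
time: 42.9
tool_pos: [640.6, -87.2, 43.7]
tcp_rot: [3.14, 0.0, 1.598]
contact_force: [-0.4, 0.2, -0.1]
grip_width: 91.6
```

Run:
```python
from fit import *
st(); shot('scene','d1'); print(fit('d1',s0=13)); print(inc((639.2,-87,41),np.radians(1.6)))
im=cv2.imread('pics/raw_d1.png')[150:250,190:320]; cv2.imwrite('pics/d1.png',cv2.resize(im,None,fx=6,fy=6,interpolation=cv2.INTER_CUBIC))
```

```text
{'time': 42.9, 'tool_pos': [640.563, -87.201, 43.712], 'tcp_rot': [3.14, 0.0, 1.598], 'contact_force': [-0.416, 0.221, -0.115], 'grip_width': 91.61}
[(np.float64(125.5), np.float64(14.351), np.float64(-0.012), np.float64(-1.751)), (np.float64(126.4375), np.float64(13.277), np.float64(-0.015), np.float64(-0.329))]
(array([ 0.3, -1.3,  2.6]), np.float64(-0.06830942522732641))
```

View pics/d1.png

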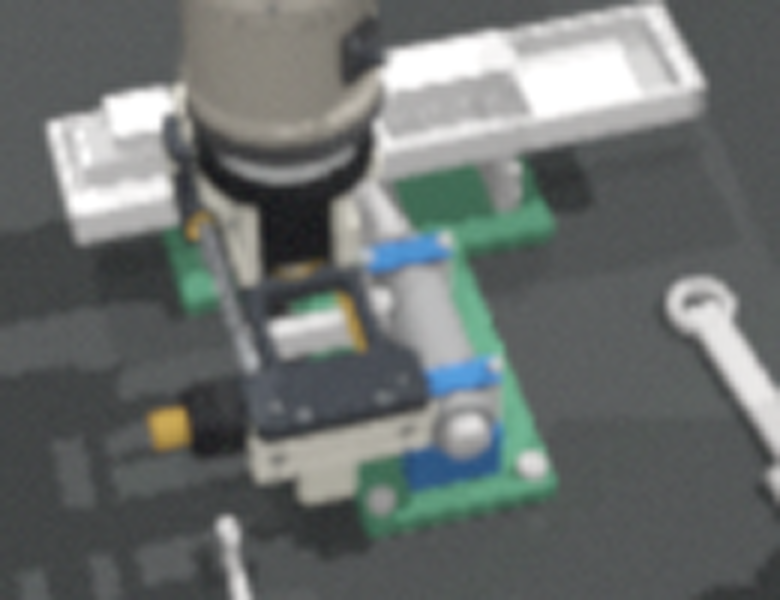

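Picture 15 (d1): the fingers straddle the trigger and grip, clear of the barrel and screwdriver, and the tray is still level. Squeezing.

Request:
arm_command(
  increments=[0,0,-1.3,2,0,0.3,0,-1.3,2,0,1,0,-1.3,2,0,1,0,-1.3,2,0,1,0,-1.3,2,0,1,0,-1.3,2,0,1,0,-1.3,2,0,1,0,-1.3,2,0],
)

```text
time: 43.95
tool_pos: [641.2, -87.2, 40.3]
tcp_rot: [3.136, 0.001, 1.597]
contact_force: [11.5, 0.7, -7.4]
grip_width: 43.3
```

Run:
```python
from fit import *
st(); shot('scene','d2'); print(fit('d2',s0=13)); st()
```

```text
{'time': 43.95, 'tool_pos': [641.239, -87.229, 40.302], 'tcp_rot': [3.136, 0.001, 1.597], 'contact_force': [11.494, 0.657, -7.35], 'grip_width': 43.316}
[(np.float64(127.125), np.float64(12.434), np.float64(0.018), np.float64(-1.082)), (np.float64(127.1875), np.float64(12.618), np.float64(0.021), np.float64(-1.611))]
{'time': 44.0, 'tool_pos': [641.261, -87.254, 40.333], 'tcp_rot': [3.136, 0.001, 1.597], 'contact_force': [10.415, 0.026, -7.959], 'grip_width': 43.746}
```

The jaws stalled at 43.5 mm under full grip force, and only 8 N is needed to hold the trigger home. I let go and rise.

Request:
arm_command(
  increments=[1,0,0,0,0,1,0,0,0,0,0,0,0,0,0,0,0,0,0,0,0,0,0,0,0,0,0,0,0,0,0,0,0,-20,0,0,0,0,-60,0,0,0,0,-110,0,0,0,0,-120,0,0,0,0,-120,0,0,0,0,-120,0],
)

```text
time: 45.5
tool_pos: [637.8, -86.9, 158.8]
tcp_rot: [-3.139, -0.001, 1.598]
contact_force: [0.6, -0.4, -0.6]
grip_width: 91.5
```

Run:
```python
from fit import *
st(); shot('scene','d3'); print(fit('d3',s0=13)); print(inc((480.1,57.8,160),np.radians(1.6)))
# trigger released? compare gun area with before
a=cv2.imread('pics/raw_c9.png').astype(int);b=cv2.imread('pics/raw_d3.png').astype(int)
q=proj(load('c9'),(610,-85,68))[0].astype(int); w=np.s_[q[1]-4:q[1]+5,q[0]-10:q[0]+10]; print(q,abs(a[w]-b[w]).mean())
```

```text
{'time': 45.5, 'tool_pos': [637.837, -86.883, 158.781], 'tcp_rot': [-3.139, -0.001, 1.598], 'contact_force': [0.624, -0.358, -0.649], 'grip_width': 91.491}
[(np.float64(121.6875), np.float64(13.917), np.float64(0.052), np.float64(-0.167)), (np.float64(122.875), np.float64(13.836), np.float64(0.044), np.float64(-0.813))]
(array([ 148.9, -153.8,   -0.7]), np.float64(-0.06880001900540833))
[237 203] 9.92962962962963
```

Run:
```python
from fit import *
g=lambda f:cv2.imread('pics/raw_'+f+'.png',0).astype(np.float32)
kw=load('c9')
for nm,yy in(('R',140),('L',-125)):
    q=proj(kw,E0+[0,yy,15])[0].astype(int); w=np.s_[q[1]-22:q[1]+22,q[0]-16:q[0]+16]
    for f in('c7','c8','c9','d1','d2','d3'):
        print(nm,f,np.round(cv2.phaseCorrelate(g('c9')[w].copy(),g(f)[w].copy(),cv2.createHanningWindow((32,44),cv2.CV_32F)),2).tolist() if 0 else None, end=' ')
        col=mask(cv2.imread('pics/raw_'+f+'.png'))[q[1]-25:q[1]+25,q[0]-4:q[0]+5]; ys=np.nonzero(col.mean(1)>.5)[0]+q[1]-25; print(ys.min(),ys.max())
```

```text
R c7 None 154 175
R c8 None 152 173
R c9 None 151 172
R d1 None 151 172
R d2 None 151 172
R d3 None 153 174
L c7 None 165 186
L c8 None 167 188
L c9 None 168 189
L d1 None 168 189
L d2 None 167 189
L d3 None 166 187
```

Request:
arm_command(
  increments=[0,40,-40,0,0,0,80,-80,0,0,0,120,-120,0,0,0,148.9,-153.8,0,0,0,148.9,-153.8,0,0,0,148.9,-153.8,0,0,0,148.9,-153.8,0,0],
)

```text
time: 46.42
tool_pos: [481.8, 56.9, 160.2]
tcp_rot: [-3.142, 0.0, 1.597]
contact_force: [0.8, 0.2, 1.1]
grip_width: 91.9
```

```bash
cat >> fit.py <<'E'
def ends(f):
    r=[]
    im=cv2.imread('pics/raw_'+f+'.png',0).astype(float); kw=load('c9')
    for yy in(140,-125):
        q=proj(kw,E0+[0,yy,15])[0].astype(int); c=im[q[1]-25:q[1]+35,q[0]-4:q[0]+5].mean(1)
        i=np.nonzero((c[:-1]>=105)&(c[1:]<105))[0][-1]; r.append(round(q[1]-25+i+(c[i]-105)/(c[i]-c[i+1]),2))
    return r
E
python3 - <<'E'
from fit import *
st(); shot('scene','d4')
for f in('c5','c6','c7','c8','c9','d1','d2','d3','d4'): print(f,ends(f))
print(inc((480.1,57.8,160),np.radians(1.6)))
E
```

```text
{'time': 46.425, 'tool_pos': [481.782, 56.864, 160.23], 'tcp_rot': [-3.142, 0.0, 1.597], 'contact_force': [0.802, 0.163, 1.054], 'grip_width': 91.919}
c5 [np.float64(169.95), np.float64(192.48)]
c6 [np.float64(175.46), np.float64(185.9)]
c7 [np.float64(175.5), np.float64(186.23)]
c8 [np.float64(173.77), np.float64(188.4)]
c9 [np.float64(172.86), np.float64(189.38)]
d1 [np.float64(172.64), np.float64(189.81)]
d2 [np.float64(173.21), np.float64(189.26)]
d3 [np.float64(174.27), np.float64(187.73)]
d4 [np.float64(173.11), np.float64(189.22)]
(array([ 1. , -1.6,  0.2]), np.float64(-0.1333283082841632))
```

Request:
arm_command(
  increments=[0,0,0,0,0,0,0,0,0,0,0,0,0,0,0,0,0,0,0,0,0,0,0,0,0],
)

```text
time: 47.1
tool_pos: [480.9, 57.6, 160.7]
tcp_rot: [3.141, -0.0, 1.598]
contact_force: [-0.3, 0.2, 1.0]
grip_width: 91.8
```

Run:
```python
from fit import *
for i in range(30): shot('scene','e%d'%i) if i%5==0 else imaging.capture('scene')
for i in range(0,30,5): print(ends('e%d'%i))
st()
```

```text
[np.float64(172.57), np.float64(189.79)]
[np.float64(173.49), np.float64(188.81)]
[np.float64(173.75), np.float64(188.42)]
[np.float64(172.33), np.float64(190.04)]
[np.float64(174.06), np.float64(188.01)]
[np.float64(172.2), np.float64(190.2)]
{'time': 48.6, 'tool_pos': [480.96, 57.596, 160.629], 'tcp_rot': [3.142, -0.0, 1.598], 'contact_force': [-0.073, -0.221, -0.337], 'grip_width': 91.627}
```

The tray is rocking with low damping (about -0.02 to +0.045 rad), so its centre of mass sits roughly 1.5 mm towards +y. I'll recentre it from near level so it really settles, then mark again with it at rest.

Request:
arm_command(
  increments=[0,-33,0,0,0,0,-33,0,50,0,0,-33,0,90,0,0,-33,0,107,0,0,-33,0,107,0,1,-33,0,107,0,1,-33,0,107,0,1,-33,0,107,0,1,-34.5,0,107,0,1,-34.5,0,107,0,1,-34.5,0,107,0,1,-34.5,0,107,0,0.2,-34.5,0,107,0,0,-34.5,0,107,0,0,-34.5,0,107,0,0,-34.5,0,107,0,0,-34.5,0,80,0,0,-34.5,0,30,0,0,-34.5,0,0,0,0,-34.5,0,0,0],
)

```text
time: 51.1
tool_pos: [483.3, 22.9, 162.8]
tcp_rot: [3.136, 0.001, 1.597]
contact_force: [-0.5, 0.0, -0.7]
grip_width: 91.7
```

Run:
```python
from fit import *
st()
for i in range(30): shot('scene','f%d'%i) if i%3==0 else imaging.capture('side') if i%2 and 0 else sensors.get_obs()
for i in range(0,30,3): print(ends('f%d'%i))
print(fit('f27',s0=12)); st()
```

```text
{'time': 51.1, 'tool_pos': [483.256, 22.926, 162.789], 'tcp_rot': [3.136, 0.001, 1.597], 'contact_force': [-0.456, 0.01, -0.732], 'grip_width': 91.673}
[np.float64(173.65), np.float64(188.88)]
[np.float64(173.38), np.float64(189.29)]
[np.float64(172.84), np.float64(189.8)]
[np.float64(172.55), np.float64(190.1)]
[np.float64(172.54), np.float64(190.17)]
[np.float64(172.68), np.float64(190.0)]
[np.float64(172.95), np.float64(189.63)]
[np.float64(173.53), np.float64(189.08)]
[np.float64(173.7), np.float64(188.9)]
[np.float64(173.61), np.float64(189.04)]
[(np.float64(114.8125), np.float64(12.189), np.float64(0.016), np.float64(-0.666)), (np.float64(115.375), np.float64(12.375), np.float64(0.027), np.float64(-0.417))]
{'time': 51.6, 'tool_pos': [481.686, 23.104, 160.119], 'tcp_rot': [-3.141, -0.0, 1.597], 'contact_force': [0.612, -0.596, 0.195], 'grip_width': 91.73}
```

Now it only rocks about ±0.02 rad around level. I'll move over the trigger and wait for it to damp.

Request:
arm_command(
  increments=[0,-28,39,0,0,0,-56,78,0,0,0,-84,117,0,0,0,-110.5,156.5,0,0,0,-110.5,156.5,0,0,0,-110.5,156.5,0,0,0,-110.5,156.5,0,0,0,-110.5,156.5,0,0,0,-110.5,156.5,0,0,0,-110.5,156.5,0,0,0,-110.5,156.5,0,0,0,-110.5,156.5,0,0,0,-110.5,156.5,0,0,0,-110.5,156.5,0,0,0,-110.5,156.5,0,0,0,-110.5,156.5,0,0,0,-110.5,156.5,0,0,0,-110.5,156.5,0,0,0,-110.5,156.5,0,0,0,-110.5,156.5,0,0],
)

```text
time: 54.1
tool_pos: [641.3, -83.2, 160.6]
tcp_rot: [3.142, -0.0, 1.598]
contact_force: [-0.3, -0.3, -0.2]
grip_width: 91.8
```

Run:
```python
from fit import *
st()
for i in range(10): shot('scene','g%d'%i)
print([[float(v) for v in ends('g%d'%i)] for i in range(10)])
print(inc((639.6,-87,41),np.radians(1.6)))
```

```text
{'time': 54.1, 'tool_pos': [641.279, -83.186, 160.626], 'tcp_rot': [3.142, -0.0, 1.598], 'contact_force': [-0.279, -0.299, -0.191], 'grip_width': 91.839}
[[172.86, 189.69], [173.16, 189.42], [173.49, 189.09], [173.42, 189.18], [173.05, 189.45], [172.86, 189.67], [172.74, 189.8], [172.87, 189.6], [173.31, 189.31], [173.47, 189.16]]
(array([ -3.8,  -1.8, 119.6]), np.float64(-0.07006739273181495))
```

Request:
arm_command(
  increments=[0,-3.8,-1.8,0,0,0,-3.8,-1.8,0,0,0,-3.8,-1.8,0,0,0,-3.8,-1.8,0,0,0,-3.8,-1.8,0,0,0,-3.8,-1.8,0,0,0,-3.8,-1.8,0,0,0,-3.8,-1.8,0,0,0,-3.8,-1.8,0,0,0,-3.8,-1.8,0,0,0,-3.8,-1.8,0,0,0,-3.8,-1.8,0,0,0,-3.8,-1.8,0,0,0,-3.8,-1.8,0,0,0,-3.8,-1.8,0,0,0,-3.8,-1.8,0,0,0,-3.8,-1.8,0,0,0,-3.8,-1.8,0,0,0,-3.8,-1.8,0,0,0,-3.8,-1.8,0,0],
)

```text
time: 57.1
tool_pos: [639.6, -87.0, 160.6]
tcp_rot: [3.142, -0.0, 1.598]
contact_force: [-0.4, -0.5, -0.0]
grip_width: 91.9
```

Request:
arm_command(
  increments=[0,0,0,0,0,0,0,0,0,0,0,0,0,0,0,0,0,0,0,0,0,0,0,0,0,0,0,0,0,0,0,0,0,0,0,0,0,0,0,0,0,0,0,0,0,0,0,0,0,0,0,0,0,0,0,0,0,0,0,0,0,0,0,40,0,0,0,0,75,0,0,0,0,100,0,0,0,0,112,0,0,0,0,119.5,0,0,0,0,119.5,0,0,0,0,119.5,0],
)

```text
time: 59.48
tool_pos: [640.2, -87.2, 42.2]
tcp_rot: [3.14, 0.0, 1.598]
contact_force: [-0.5, 0.2, 0.5]
grip_width: 91.7
```

Run:
```python
from fit import *
st()
for i in range(8): shot('scene','k%d'%i)
print([[float(v) for v in ends('k%d'%i)] for i in range(8)]); st()
```

```text
{'time': 59.475, 'tool_pos': [640.213, -87.157, 42.174], 'tcp_rot': [3.14, 0.0, 1.598], 'contact_force': [-0.456, 0.198, 0.517], 'grip_width': 91.651}
[[173.23, 189.56], [173.22, 189.52], [173.32, 189.5], [173.3, 189.5], [173.22, 189.52], [173.22, 189.52], [173.22, 189.52], [173.39, 189.45]]
{'time': 59.875, 'tool_pos': [639.628, -87.024, 41.28], 'tcp_rot': [3.141, -0.0, 1.598], 'contact_force': [-0.244, -0.323, -0.586], 'grip_width': 91.654}
```

The tray is now at rest and level (edge rows constant to ±0.1 px). Squeezing again.

Request:
arm_command(
  increments=[0.3,0,0,0,0,1,0,0,0,0,1,0,0,0,0,1,0,0,0,0,1,0,0,0,0,1,0,0,0,0,1,0,0,0,0,1,0,0,0,0],
)

```text
time: 60.88
tool_pos: [641.2, -87.2, 40.8]
tcp_rot: [3.138, 0.0, 1.598]
contact_force: [7.1, -0.3, -5.7]
grip_width: 43.9
```

Run:
```python
from fit import *
st()
for i in range(4): shot('scene','l%d'%i)
print([[float(v) for v in ends('l%d'%i)] for i in range(4)]); st()
```

```text
{'time': 60.875, 'tool_pos': [641.233, -87.151, 40.808], 'tcp_rot': [3.138, 0.0, 1.598], 'contact_force': [7.078, -0.292, -5.706], 'grip_width': 43.881}
[[173.21, 189.53], [173.31, 189.49], [173.31, 189.51], [173.22, 189.52]]
{'time': 61.075, 'tool_pos': [641.267, -87.138, 40.796], 'tcp_rot': [3.138, 0.0, 1.598], 'contact_force': [8.247, -0.457, -4.972], 'grip_width': 43.839}
```

Request:
arm_command(
  increments=[0,0,0,0,0,0,0,0,0,0,0,0,0,0,0,0,0,0,0,0,0,0,0,-20,0,0,0,0,-60,0,0,0,0,-110,0,0,0,0,-120,0,0,0,0,-120,0,0,0,0,-120,0],
)

```text
time: 62.32
tool_pos: [638.7, -86.8, 159.3]
tcp_rot: [-3.139, -0.001, 1.597]
contact_force: [-0.8, 0.0, 0.7]
grip_width: 91.9
```

Run:
```python
from fit import *
st()
for i in range(6): shot('scene','m%d'%i)
print([[float(v) for v in ends('m%d'%i)] for i in range(6)])
a=cv2.imread('pics/raw_g9.png').astype(int);b=cv2.imread('pics/raw_m5.png').astype(int)
q=proj(load('c9'),(610,-85,68))[0].astype(int); w=np.s_[q[1]-4:q[1]+5,q[0]-10:q[0]+10]; print('trigger area diff',abs(a[w]-b[w]).mean())
print(fit('m5',s0=12)); p=E0+[0,0,0]; y=65; print(inc((482.5-.028*y,-27.2+y,160),np.radians(1.6)))
```

```text
{'time': 62.325, 'tool_pos': [638.742, -86.768, 159.295], 'tcp_rot': [-3.139, -0.001, 1.597], 'contact_force': [-0.76, 0.03, 0.748], 'grip_width': 91.92}
[[172.71, 189.77], [173.07, 189.38], [173.51, 188.91], [173.66, 188.62], [173.66, 188.63], [173.54, 188.83]]
trigger area diff 5.288888888888889
[(np.float64(126.25), np.float64(12.418), np.float64(0.018), np.float64(-0.936)), (np.float64(127.0625), np.float64(12.542), np.float64(0.024), np.float64(-1.061))]
(array([ 129. , -155.3,    0.6]), np.float64(-0.06944435431026363))
```

The tray stayed level and free during the squeeze, and the trigger was released afterwards. Now the way back: I re-grip beside the nozzle zone (y=+46), slide +38 mm so the centre of mass is clear of the nozzle, then re-grip there and lift.

Request:
arm_command(
  increments=[0,27,-39,0,0,0,55,-78,0,0,0,83,-117,0,0,0,110,-155.3,0,0,0,110,-155.3,0,0,0,110,-155.3,40,0,0,110,-155.3,80,0,0,110,-155.3,100,0,0,110,-155.3,107.5,0,0,110,-155.3,107.5,0,1,110,-155.3,107.5,0,1,110,-155.3,107.5,0,1,110,-155.3,107.5,0,1,116,-155.3,107.5,0,1,123,-155.3,107.5,0,1,130,-155.3,107.5,0,1,137,-155.3,107.5,0,1,144,-155.3,107.5,0,1,148,-155.3,107.5,0,1,148,-155.3,107.5,0],
)

```text
time: 65.12
tool_pos: [480.2, 57.7, 53.5]
tcp_rot: [-3.141, -0.001, 1.598]
contact_force: [-0.8, 2.4, -0.7]
grip_width: 63.9
```

Request:
arm_command(
  increments=[0.2,0,0,0,0,0,0,0,0,0,0,0,0,0,0,0,0,0,-30,0,0,-20,0,-50,0,0,-47,0,-50,0,0,-47,0,-50,0,0,-47,0,-50,0,0,-47,0,-50,0],
)

```text
time: 66.25
tool_pos: [481.4, 10.5, 103.3]
tcp_rot: [-3.141, -0.0, 1.598]
contact_force: [-0.3, 0.9, -0.2]
grip_width: 91.7
```

Run:
```python
from fit import *
st(); shot('scene','n1'); print(fit('n1',s0=50)); y=38; print(inc((482.5-.028*y,-27.2+y,51),np.radians(1.6)))
```

```text
{'time': 66.25, 'tool_pos': [481.388, 10.505, 103.347], 'tcp_rot': [-3.141, -0.0, 1.598], 'contact_force': [-0.298, 0.904, -0.154], 'grip_width': 91.663}
[(np.float64(105.375), np.float64(51.548), np.float64(0.075), np.float64(1.004)), (np.float64(105.875), np.float64(51.597), np.float64(0.077), np.float64(0.929))]
(array([ 0.3,  0. , 52.4]), np.float64(-0.02190125380205643))
```

Request:
arm_command(
  increments=[0,0,0,30,0,0,0,0,48,0,0,0,0,52,0,0,0,0,52,0,1,0,0,52,0,1,0,0,52,0,1,0,0,52,0,1,0,0,52,0,1,0,0,45,0,1,0,0,30,0,1,0,0,5,0,1,0,0,-25,0,1,0,0,-25,0,1,0,0,-25,0],
)

```text
time: 68.05
tool_pos: [480.7, 9.9, 127.4]
tcp_rot: [-3.139, -0.0, 1.597]
contact_force: [-0.2, -0.4, -5.9]
grip_width: 63.6
```

Request:
arm_command(
  increments=[1,15,0,0,5,1,35,-1,0,11,1,57,-2,0,17,1,80,-3,0,23,1,103,-4,0,29,1,126,-5,0,35,1,149,-6,0,41,1,172,-7,0,47,1,195,-8,0,53,1,218,-9,0,59,1,241,-10,0,65,1,264,-11,0,71,1,287,-12,0,77,1,310,-13,0,83,1,330,-13,0,89,1,342.3,-13,0,96,1,342.3,-13,0,96,1,342.3,-13,0,96,1,342.3,-13,0,96],
)

```text
time: 70.42
tool_pos: [459.4, 350.9, 128.2]
tcp_rot: [3.141, 0.001, -0.077]
contact_force: [0.2, -0.2, -5.5]
grip_width: 63.7
```

Run:
```python
from h import *
st(); print(inc((458.8,352.6,32),np.radians(85.55))); shot('side','p1')
```

```text
{'time': 70.425, 'tool_pos': [459.408, 350.924, 128.217], 'tcp_rot': [3.141, 0.001, -0.077], 'contact_force': [0.237, -0.16, -5.544], 'grip_width': 63.721}
(array([-0.7, -1.7, 96.2]), np.float64(0.018151268301835444))
```

Request:
arm_command(
  increments=[1,-0.7,-1.7,40,0,1,-0.7,-1.7,70,0,1,-0.7,-1.7,78,0,1,-0.7,-1.7,81,0,1,-0.7,-1.7,83,0,1,-0.7,-1.7,85,0,1,-0.7,-1.7,87,0,1,-0.7,-1.7,89,0,1,-0.7,-1.7,91,0,1,-0.7,-1.7,93,0,1,-0.7,-1.7,95,0,1,-0.7,-1.7,96.5,0,1,-0.7,-1.7,97.5,0,1,-0.7,-1.7,97.5,0,1,-0.7,-1.7,97.5,0],
)

```text
time: 72.35
tool_pos: [458.9, 353.3, 31.1]
tcp_rot: [3.142, 0.0, -0.078]
contact_force: [-0.9, -0.1, -5.0]
grip_width: 63.8
```

Request:
arm_command(
  increments=[1,0,0,0.5,0,1,0,0,1,0,1,0,0,1,0],
)

```text
time: 72.72
tool_pos: [459.0, 353.4, 30.2]
tcp_rot: [-3.141, -0.0, -0.078]
contact_force: [-0.7, -0.0, -3.4]
grip_width: 63.7
```

Request:
arm_command(
  increments=[1,0,0,0.5,0,1,0,0,0.8,0,0.2,0,0,0.8,0,0,0,0,0.8,0,0,0,0,0.8,0,0,0,0,0,0,0,0,0,-30,0,0,0,0,-80,0,0,0,0,-140,0,0,-20,0,-200,0,0,-40,0,-260,0,0,-40,0,-300,0,0,-40,0,-300,0,0,-40,0,-300,0],
)

```text
time: 74.47
tool_pos: [418.8, 356.3, 329.3]
tcp_rot: [3.141, 0.001, -0.078]
contact_force: [0.5, -0.8, -0.0]
grip_width: 91.9
```

Run:
```python
from h import *
st(); shot('wrist','q1'); shot('scene','q2')
a=cv2.imread('pics/raw_q1.png'); b=cv2.imread('pics/raw_q2.png')
b2=cv2.resize(b[100:260,90:410],None,fx=2.4,fy=2.4); a2=cv2.resize(a[0:230,130:400],None,fx=1.8*230/230*.9,fy=1.62); 
h=np.zeros((b2.shape[0]+210,max(b2.shape[1],1),3),np.uint8); h[:b2.shape[0]]=b2
a3=cv2.resize(a[0:220,110:410],(300*210//220,210)); h[b2.shape[0]:,:a3.shape[1]]=a3
c=cv2.resize(cv2.imread('pics/raw_scene0.png')[100:260,90:410],None,fx=1.3,fy=1.3); h[b2.shape[0]:b2.shape[0]+208,300:300+c.shape[1]]=c[:, :h.shape[1]-300]
print(h.shape); cv2.imwrite('pics/final.png',h)
S=load('scene0'); A=cv2.imread('pics/raw_scene0.png').astype(int); B=b.astype(int)
for n,p in(('oil',(759,202,70)),('spanner',(680,110,5)),('driver',(740,-120,12)),('blue',(300,-355,17)),('orange',(690,-440,17))):
    q=proj(S,p)[0].astype(int); w=np.s_[q[1]-15:q[1]+15,q[0]-15:q[0]+15]; print(n,q,abs(A[w]-B[w]).mean().round(1))
```

```text
{'time': 74.475, 'tool_pos': [418.784, 356.258, 329.267], 'tcp_rot': [3.141, 0.001, -0.078], 'contact_force': [0.536, -0.776, -0.025], 'grip_width': 91.933}
(594, 768, 3)
oil [357 224] 1.0
spanner [311 224] 1.2
driver [235 256] 1.4
blue [134 159] 15.8
orange [108 265] 1.3
```

View pics/final.png

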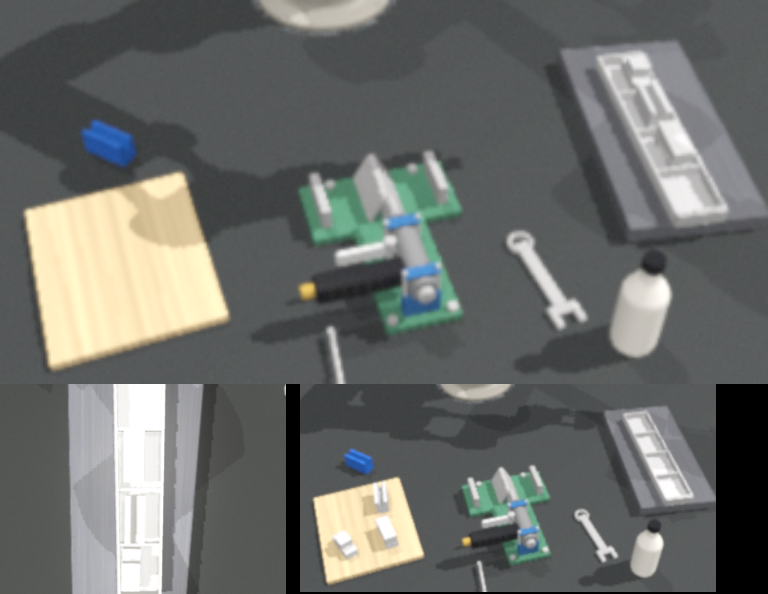

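Final view: the loaded tray lies flat on the plate with the step, vee and bridge in their bays. The board is empty, the trigger is released, and the bottle, spanner, screwdriver and look-alikes are where they were.

Run:
```python
from h import *
st(); print(ticket.close_job())
```

```text
{'time': 74.575, 'tool_pos': [418.679, 356.123, 328.441], 'tcp_rot': [3.14, 0.003, -0.078], 'contact_force': [0.091, 0.143, 0.083], 'grip_width': 91.454}
the job is handed in; nothing more can be done
None
```

The job is done and handed in at 74.6 s. The three blocks on the board (vee, step and bridge; there was no oval) are in the tray, the balance point is marked, and the loaded tray is back on the steel plate.

- **Two squeezes:** I squeezed the trigger twice. During the first the tray was near level but still rocking slightly, so there may be two marks. I then moved the tray about 1.5 mm, waited until it was still, and squeezed again.
- **Second squeeze:** The tray stayed level with nothing touching it while the trigger was held. The tray's edge in the image moved by only about 0.1 pixel.
- **Trigger home:** I judged this from force, since the angle cannot be read directly. The jaws stalled at 43.4 to 43.9 mm, about 1 mm wider than the 42.5 mm I expected. Full grip force is well above the 8 N needed to hold the trigger home.
- **Last pictures:** The tray sits flat on the plate with its blocks in their bays, and the board is empty. The trigger has sprung back.
- **Bystanders:** The bottle, spanner, screwdriver and orange look-alike are unchanged in the images. The pixel check around the blue one did differ; in the picture it is in its old place, and I put the difference down to shadow.

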